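# Load the spring press: tip the pebbles in, drop the lid on its pin and hold it down

### The arm

A 7-joint arm with a two-finger parallel gripper is mounted at the origin on the work surface. World frame = base frame: x ahead of the robot, y to its left, z up, the work surface at z = 0. Lengths are in m, angles in rad, forces in N, time in s.
With the tool pointing down it reaches from about 0.425 to 0.925 m from the base axis. Payload 6.8 kg.
Tool frame: the origin (TCP) lies at the centre of the arm's flange, where the gripper is bolted on; the fingertips stand 173 mm ahead of it and the grasp point (between the pads) lies 155 mm ahead of it (r.hold_point_z is the distance from the TCP to the grasp point, in m); z points along the fingers, x is the direction in which the jaws open and shut, and the axes are right-handed (so a half turn about z gives the same grasp; the last joint's range is limited). The gripper opens to 85 mm and grips with 20 to 120 N. Pads are 22 mm wide; open, the fingers measure 114 mm over their backs; the gripper's body (76 mm by 85 mm) begins 54 mm behind the grasp point. The pads swing forward as they close: fully open they stand 13 mm farther back than shut.
Start: joints at [-1.421, 0.477, 0.022, 1.555, -0.011, 1.109, -0.083], TCP at [0.172, 0.653, 0.405] pointing down, gripper open.
Joint ranges: [-2.96, 2.96], [-0.34, 2.1], [-1.41, 1.46], [0.24, 2.44], [-1.37, 4.51], [0.17, 1.92], [-2.96, 2.96]. Speed limits (rad/s): [2.39, 2.39, 3.14, 3.14, 3.14, 3.14, 3.14].

### API

Orientations are given as a rotation vector (axis times angle).
In Python, from bench import r gives the robot as it stands.
- The arm moves only by the tool apply_moves, never from a script. Its arguments are lists of equal length, an entry for each row: "dp": the shift along the tool's x, y, z scaled (see below), a list of three; "twist": the turn, a rotation vector about the tool's x, y, z scaled (see below), a list of three; "jaw": the closure in counts, from 0 (fully open) to 255 (shut). In form: {"dp": [[x, y, z], ...], "twist": [[rx, ry, rz], ...], "jaw": [jaw, ...]}. A call has 1 to 20 rows; each row shifts and turns the pose as measured when the row begins, along the tool's axes as they then stand; what a row does not reach is not made up. The controller multiplies each number of a shift by 12 cm and each number of a turn by 120 degrees. A row lasts 1/10 s, in which the tool goes at most 50 mm and 8.59 degrees, less where a joint would pass 70% of its speed; a pose out of reach is approached as far as the arm can. A call with a number of a shift or a turn outside -1 to 1 is refused whole. A call with a gripper value outside its range is refused whole. The fingers move at their own pace and stop on an object; "grip_force" is the grip in N (left out, the last holds). Time passes only in rows, so rows that do not move let the fingers close. It gives the time, the measured TCP pose, the force and the opening at its end, in the units of the state.
- r.get_obs(): the state, without advancing time (a new reading comes with each control period).
- r.grab_frame(name): name is "side" or "top"; returns a dict with "color" (400x640x3 uint8, red, green, blue), "z_map" (400x640 float32, m along the optical axis (not along the pixel's ray), 0 where there is no reading), "intrinsics" (3x3 intrinsics, pixels), "dist_coeffs" ([k1, k2, p1, p2, k3] as OpenCV has them; the pictures are not rectified), "R" (3x3) and "t" (3): a world point X has camera coordinates R X + t. Camera axes: x right, y down, z forward; pixel columns grow to the right and rows downward; lengths in m; the calibration is good to about 2 mm. A picture is of the moment at which its call begins.
- r.hand_in(): hands the job in, once; it reports no verdict.
The state is a dict: "clock": time; "joints": joint angles; "qvel": joint speeds; "tau": joint torques, N m; "tcp_pos": TCP position; "orientation": TCP orientation; "contact_force": force on the tool from outside, world axes, zero at the start; "moment": the same for the moment, N m; "grip_width": finger opening in m.
Only numpy, scipy, OpenCV 4.12 (cv2) and the standard library are available. Lean on these libraries where they do the work, as an engineer would, in place of code of your own. Each camera call takes 0.05 s, during which the arm holds its last target.

### The job

Pick up the white sample cup and tip its four pebbles into the round pan of the spring press without spilling any on the bench, then stand the empty cup upright on the bench and let go of it. Then take the lid by its knob, slide it over the pin in the middle of the pan until its hub drops on and the lid lies flush on the rim, press lid and pan all the way down against the spring, and finish while still holding the knob with the pan pressed down. Leave everything else on the bench where it is.

Things in the scene. Friction and masses are not known exactly. Their poses are not given: they have to be found in the camera images.
- cup: white plastic cup, round, 75 mm high, straight-sided (59 mm outside diameter at the foot, 61 mm at the mouth), wall 3 mm, floor 4 mm thick, about 100 g empty, holding four loose pebbles that roll out freely once it is tipped some 20 degrees past level. Origin: centre of its underside; z points to its mouth. Nothing stands on the bench within 80 mm of its axis at the start
- cup_mouth (a point): centre of the cup's mouth, 75 mm above its underside
- pebble0: a rounded grey pebble about 19 mm across, 15 g; starts in the cup. Origin: its middle
- pebble1: a rounded grey pebble about 19 mm across, 15 g; starts in the cup. Origin: its middle
- pebble2: a rounded grey pebble about 19 mm across, 15 g; starts in the cup. Origin: its middle
- pebble3: a rounded grey pebble about 19 mm across, 15 g; starts in the cup. Origin: its middle
- press: the spring press: a grey square foot 130 x 130 x 25 mm fixed to the bench, carrying a round aluminium pan on a sprung plunger. Origin: centre of the underside of the foot, z up. The pan is centred above it. Its yaw turns the foot only; the round pan looks the same at any yaw
- pan_rim (a point): centre of the pan's mouth, at the height of its rim: 79 mm above the bench with the pan up. The pan is 124 mm across outside and 116 mm inside at the rim, 40 mm deep inside, wall 4 mm; it rides straight down with the plunger
- pan_floor (a point): centre of the pan's inner floor, 40 mm below the rim (the pin stands here)
- pin_tip (a point): top of the locating pin, which stands upright in the middle of the pan: 14 mm diameter, 38 mm tall from the inner floor, its last 4 mm tapering to 9 mm diameter; its tip is 2 mm below the rim, so the lid hides it
- pan (a joint): how far the pan is pressed down: 0 = up, 0.008 m = bottomed on its stop. The spring takes about 5 N on the pan before it moves and about 13 N to bottom it (1 N per mm); the lid's own weight does not move it. It springs back up when let go
- lid: aluminium lid, about 220 g, lying knob up on its hub. From below: square hub 34 x 34 x 12 mm with a 16 mm round bore through it; disc 124 mm across, 4 mm thick (12 to 16 mm above the origin), which roofs the bore; round black knob 26 mm across, 30 mm high (16 to 46 mm). Origin: centre of the hub's underside, z up. Bore and knob are on the axis: yaw does not matter
- lid_seat (a point): centre of the disc's underside, 12 mm above the lid's origin: comes to the centre of the pan's rim when the lid is on. With the hub still riding on top of the pin it is 10 mm above the rim
- lid_knob (a point): on the knob's axis, 36 mm above the lid's origin (20 mm above the top of the disc): a good height to grip; the fingertips then just clear the disc
- pen: bystander, to be left alone: a blue pen, 140 x 9 mm, lying between the things. Origin: centre of its underside
- tweezers: bystander, to be left alone: steel tweezers, 120 x 10 x 6 mm, lying between the things. Origin: centre of its underside
- tape: bystander, to be left alone: roll of tape lying flat, 80 mm across, 30 mm high. Origin: centre of its underside
- flask: bystander, to be left alone: white plastic bottle with blue cap, 76 mm across, 190 mm high. Origin: centre of its underside
- jar: bystander, to be left alone: small glass jar with steel lid, 60 mm across, 70 mm high. Origin: centre of its underside
- loupe: bystander, to be left alone: black eyepiece ring lying flat, 44 mm across, 28 mm high. Origin: centre of its underside
- drink: bystander, to be left alone: clear plastic bottle with green cap, 64 mm across, 200 mm high. Origin: centre of its underside
Things that resemble listed ones, but are neither listed nor needed, are in the scene too. What is shaped like the press but red is not meant.

How it is judged:
By the outcome, as a careful person would: the job done as asked, in the order asked, and still so for the second after the job is handed in, while the arm keeps its last pose, push and grip.
It also fails if it takes over 72 s, if anything falls off the work surface, if the arm or the gripper's body presses on something with over 40 N, if the wrist force passes 120 N, or if a joint passes its speed limit or range.

## Working session

There is one attempt and no reset: what is moved stays moved. The work goes in short steps, Python scripts to look and compute and a tool call to move; the robot and the scene stay as the last step left them, time stands still between calls to the robot, and variables do not carry over. Pictures are saved under pics/ and viewed, and the job is handed in when it is done.

Besides the shell and the picture viewer there is one more tool, called after ">>>" as a command line: name --argument value ..., lists and objects as JSON in quotes. apply_moves: Moves the arm, as the interface text tells. Shifts and turns lie within -1 to 1; 1 stands for 12 cm of shift or 120 degrees of turn. Its arguments: {"type":"object","properties":{"dp":{"type":"array"},"twist":{"type":"array"},"jaw":{"type":"array"},"grip_force":{"type":"number"}},"required":["dp","twist","jaw"]}

```bash
ls; mkdir -p pics
python3 - <<'E'
from bench import r
import cv2,numpy as np,pickle
print(r.get_obs())
d={}
for n in("top","side"):
    f=r.grab_frame(n);d[n]=f
    cv2.imwrite(f"pics/{n}0.png",f["color"][:,:,::-1])
    print(n,f["intrinsics"],f["dist_coeffs"],f["R"],f["t"],-f["R"].T@f["t"])
pickle.dump(d,open("f0.pkl","wb"))
E
```

```text
pics
{'clock': 0.0, 'joints': array([-1.42109182,  0.47777557,  0.0223212 ,  1.5564816 , -0.01152449,
        1.10932047, -0.08311192]), 'qvel': array([ 0.00029555, -0.00063003,  0.00035788,  0.00089752, -0.0009634 ,
        0.00106104, -0.00114175]), 'tau': array([-2.19275580e-05, -5.96458304e+01,  1.60813920e+00, -2.81202650e+01,
        1.24056620e-02,  9.42119979e-03,  3.47666258e-06]), 'tcp_pos': array([0.17200217, 0.65241357, 0.40372878]), 'orientation': array([ 2.48758896e+00,  1.91673023e+00, -2.20335617e-03]), 'contact_force': array([-0.46613241,  0.38286295, -0.21494108]), 'moment': array([-0.03128914, -0.05519949,  0.01052993]), 'grip_width': 0.0853841035174418}
top [[430.1944487    0.         320.08966173]
 [  0.         430.1944487  198.81692261]
 [  0.           0.           1.        ]] [0.02242711 0.         0.         0.         0.        ] [[-0.0147655  -0.99954955  0.02612798]
 [-0.99446442  0.01196163 -0.10439081]
 [ 0.10403126 -0.02752473 -0.99419308]] [0.02120101 0.51730728 1.14329534] [0.39581827 0.04647251 1.1901045 ]
side [[422.46946187   0.         318.28846072]
 [  0.         422.46946187 201.48237122]
 [  0.           0.           1.        ]] [-0.06023694  0.          0.          0.          0.        ] [[-0.98133572 -0.19224252 -0.00479843]
 [-0.12093618  0.63635618 -0.76185645]
 [ 0.14951471 -0.74705665 -0.64772812]] [0.49615394 0.09057601 1.0217743 ] [0.34507721 0.80106656 0.73321863]
```

View pics/top0.png

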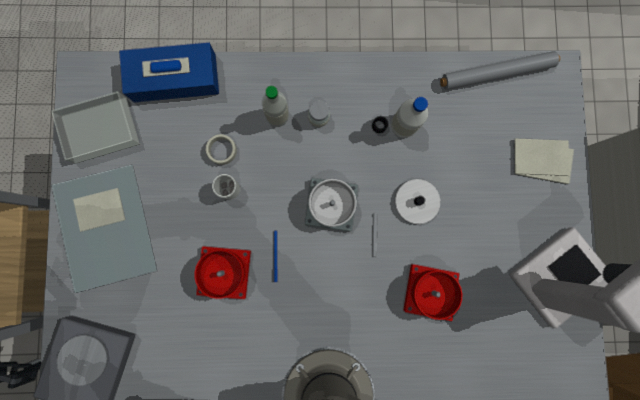

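View pics/side0.png

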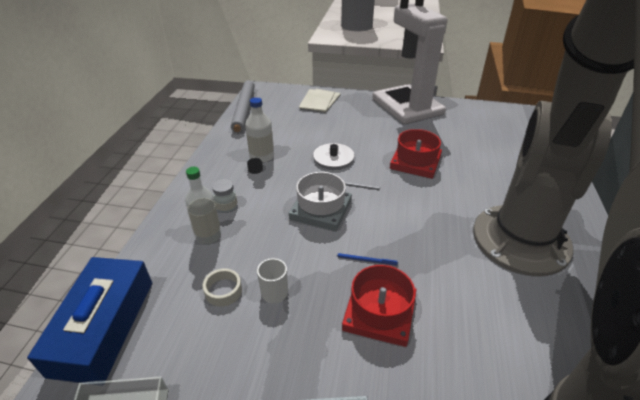

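The top view shows the cup at (225,187), the tape at (220,150), the grey press at (332,203), the lid at (418,202), and the tweezers between press and lid at (375,235). The pen is at (276,256). Next I'll measure the positions.

```bash
cat > h.py <<'E'
import numpy as np,cv2
def ray(f,px):
    p=cv2.undistortPoints(np.array(px,float).reshape(-1,1,2),f["intrinsics"],f["dist_coeffs"]).reshape(-1,2)
    d=np.c_[p,np.ones(len(p))]@f["R"]   # R^T d
    return -f["R"].T@f["t"],d
def onplane(f,px,z):
    c,d=ray(f,px); return c+d*((z-c[2])/d[:,2])[:,None]
def proj(f,X):
    X=np.array(X,float).reshape(-1,3)
    return cv2.projectPoints(X,cv2.Rodrigues(f["R"])[0],f["t"],f["intrinsics"],f["dist_coeffs"])[0].reshape(-1,2)
def cloud(f):
    h,w=f["z_map"].shape
    u,v=np.meshgrid(np.arange(w),np.arange(h))
    c,d=ray(f,np.c_[u.ravel(),v.ravel()])
    X=(c+d*f["z_map"].reshape(-1,1)).reshape(h,w,3)
    X[f["z_map"]==0]=np.nan
    return X
def circ(P):
    A=np.c_[2*P,np.ones(len(P))];s=np.linalg.lstsq(A,(P**2).sum(1),rcond=None)[0]
    return s[:2],np.sqrt(s[2]+s[:2]@s[:2])
E
python3 - <<'E'
import pickle,numpy as np,cv2
from h import *
d=pickle.load(open("f0.pkl","rb"))
for n in d:
    f=d[n];X=cloud(f)
    print(n,"bench z",np.nanmedian(X[150:250,150:450,2]))
    for nm,z,px in(("cup",.075,(225,187)),("press",.079,(332,203)),("lid",.014,(418,202)),("tape",.03,(220,150)),("pen",.0,(276,256)),("tw",0,(375,235)),("flask",.1,(408,118)),("jar",.07,(318,110)),("drink",.1,(275,108)),("loupe",.028,(380,125))):
        g=onplane(d["top"],[px],z)[0]
        m=(abs(X[:,:,0]-g[0])<.08)&(abs(X[:,:,1]-g[1])<.08)&(X[:,:,2]>.004)
        P=X[m]; 
        if len(P)==0: continue
        rim=P[(P[:,2]>z-.006)&(P[:,2]<z+.006)&(np.hypot(*(P[:,:2]-g[:2]).T)<.07)]
        c=circ(rim[:,:2]) if len(rim)>5 else None
        print(nm,g.round(3),len(rim),np.round(P.max(0),3),np.round(P.min(0),3),"bbox rim mid",((rim[:,:2].max(0)+rim[:,:2].min(0))/2).round(4) if len(rim) else None)
im=d["top"]["color"][:,:,::-1]
cv2.imwrite("pics/topc.png",cv2.resize(im[70:320,180:480],None,fx=2.6,fy=2.4,interpolation=cv2.INTER_CUBIC)[:600])
im=d["side"]["color"][:,:,::-1]
cv2.imwrite("pics/sidec.png",cv2.resize(im[100:340,140:460],None,fx=2.5,fy=2.5,interpolation=cv2.INTER_CUBIC))
E
```

```text
top bench z 0.00023886787426818934
cup [0.546 0.262 0.075] 101 [0.626 0.342 0.08 ] [0.47  0.185 0.004] bbox rim mid [0.5518 0.2654]
press [ 0.501 -0.015  0.079] 258 [0.578 0.061 0.083] [ 0.421 -0.095  0.004] bbox rim mid [ 0.5039 -0.0167]
lid [ 0.507 -0.256  0.014] 1418 [ 0.586 -0.179  0.051] [ 0.427 -0.336  0.004] bbox rim mid [ 0.51   -0.2557]
tape [0.654 0.285 0.03 ] 232 [0.734 0.364 0.078] [0.574 0.207 0.004] bbox rim mid [0.66   0.2859]
pen [0.365 0.136 0.   ] 98 [0.443 0.216 0.081] [0.285 0.06  0.004] bbox rim mid [0.3622 0.1374]
tw [ 0.418 -0.137  0.   ] 92 [ 0.498 -0.057  0.082] [ 0.339 -0.217  0.004] bbox rim mid [ 0.4209 -0.1388]
flask [ 0.719 -0.216  0.1  ] 34 [ 0.795 -0.137  0.193] [ 0.64  -0.295  0.004] bbox rim mid [ 0.7186 -0.218 ]
jar [0.752 0.018 0.07 ] 299 [0.828 0.096 0.075] [ 0.674 -0.062  0.004] bbox rim mid [0.7543 0.0148]
drink [0.748 0.13  0.1  ] 43 [0.826 0.207 0.205] [0.67  0.05  0.004] bbox rim mid [0.7428 0.13  ]
loupe [ 0.721 -0.155  0.028] 134 [ 0.8   -0.075  0.193] [ 0.647 -0.235  0.004] bbox rim mid [ 0.7203 -0.1766]
side bench z -0.0004245542952800440
[... 329 characters left out ...]
 0.03 ] 352 [0.697 0.327 0.075] [0.574 0.247 0.004] bbox rim mid [0.6577 0.2866]
pen [0.365 0.136 0.   ] 60 [0.434 0.216 0.078] [0.293 0.133 0.004] bbox rim mid [0.3647 0.1399]
tw [ 0.418 -0.137  0.   ] 43 [ 0.498 -0.057  0.079] [ 0.36  -0.217  0.004] bbox rim mid [ 0.4094 -0.1321]
flask [ 0.719 -0.216  0.1  ] 95 [ 0.775 -0.136  0.193] [ 0.689 -0.249  0.004] bbox rim mid [ 0.7248 -0.2103]
jar [0.752 0.018 0.07 ] 233 [0.779 0.05  0.073] [ 0.722 -0.013  0.004] bbox rim mid [0.7523 0.0152]
drink [0.748 0.13  0.1  ] 116 [0.783 0.167 0.201] [0.724 0.11  0.004] bbox rim mid [0.7517 0.1417]
loupe [ 0.721 -0.155  0.028] 168 [ 0.775 -0.129  0.193] [ 0.689 -0.235  0.004] bbox rim mid [ 0.7258 -0.1743]
```

View pics/topc.png

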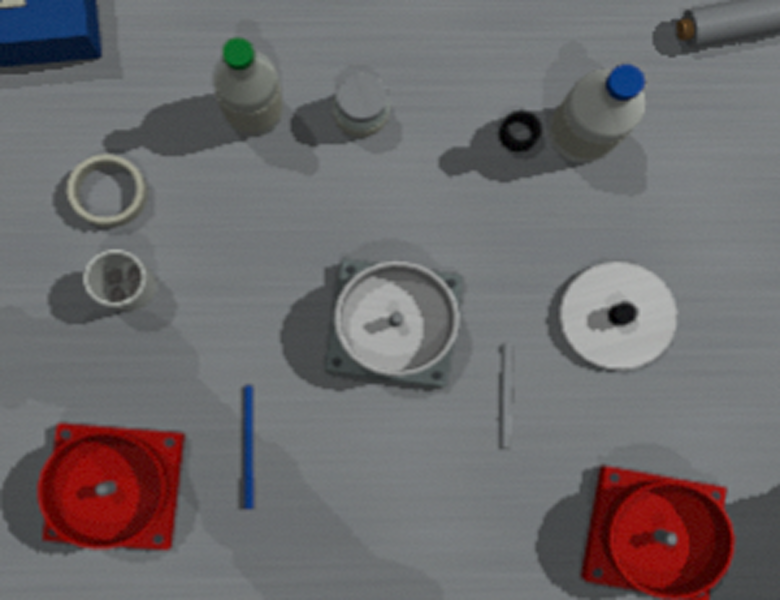

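View pics/sidec.png

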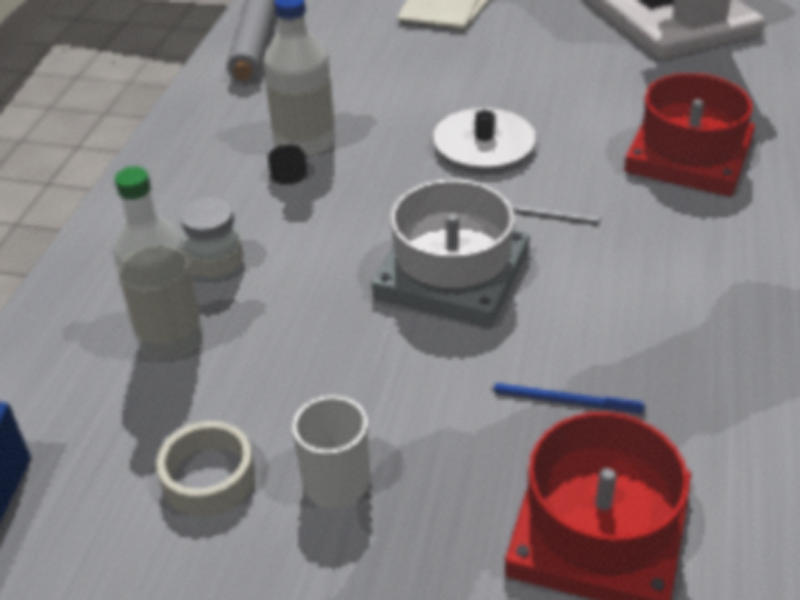

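```bash
cat >> h.py <<'E'
from scipy.spatial.transform import Rotation as Ro
def frame(t,x):
    t=np.array(t,float);t/=np.linalg.norm(t);x=np.array(x,float);x-=t*(x@t);x/=np.linalg.norm(x)
    return np.c_[x,np.cross(t,x),t]
def plan(o,pt,Rt,n,grasp=False,hz=.155):
    """rows to target (grasp: pt is the grasp point, which moves straight)"""
    p=np.array(o["tcp_pos"]);R=Ro.from_rotvec(o["orientation"]).as_matrix()
    off=np.array([0,0,hz if grasp else 0])
    rv=Ro.from_matrix(R.T@Rt).as_rotvec()
    dp=[];tw=[]
    g0=p+R@off
    for k in range(n):
        # remaining rotation & position
        rv=Ro.from_matrix(R.T@Rt).as_rotvec()/(n-k)
        u=np.round(np.rad2deg(rv)/120,3)
        R2=R@Ro.from_rotvec(np.deg2rad(u*120)).as_matrix()
        g=g0+(np.array(pt)-g0)*(k+1)/n
        s=R.T@(g-R2@off-p)
        d=np.round(s/.12,3)
        p=p+R@(d*.12);R=R2
        dp.append(d.tolist());tw.append(u.tolist())
    print("step mm %.0f deg %.2f"%(np.linalg.norm(s)*1e3,np.linalg.norm(u)*120))
    print('dp',dp);print('tw',tw);print("end tcp",p.round(4),"grasp",(p+R[:,2]*hz).round(4),"maxabs",np.abs(dp).max())
def show(o):
    R=Ro.from_rotvec(o["orientation"]).as_matrix()
    print("t",o["clock"],"q",o["joints"].round(3),"tcp",o["tcp_pos"].round(4),"grasp",(o["tcp_pos"]+.155*R[:,2]).round(4),"x",R[:,0].round(3),"z",R[:,2].round(3),"F",o["contact_force"].round(1),"w",round(o["grip_width"],4))
E
python3 - <<'E'
import pickle
from h import *
from bench import r
d=pickle.load(open("f0.pkl","rb"))
for n in d:
    X=cloud(d[n])
    for nm,g,z0,z1,r0,r1 in(("cup",(.551,.266),.071,.08,.024,.036),("press",(.502,-.015),.074,.084,.05,.068),("lid",(.51,-.255),.012,.02,.0,.07),("knob",(.51,-.255),.04,.053,0,.025)):
        c=np.array(g)
        for _ in range(5):
            rr=np.hypot(X[...,0]-c[0],X[...,1]-c[1])
            m=(X[...,2]>z0)&(X[...,2]<z1)&(rr>r0)&(rr<r1)
            P=X[m]
            if nm in("cup","press"):
                c,ra=circ(P[:,:2])
            else: c=P[:,:2].mean(0);ra=0
        print(n,nm,len(P),c.round(4),round(ra,4),"z",np.median(P[:,2]).round(4))
    # colour-edge: lid disc contour
o=r.get_obs()
plan(o,[.42,.53,.25],frame((.44*.94,-.9*.94,-.342),(.9,.44,0)),14)
E
```

```text
top cup 87 [0.5515 0.2653] 0.0294 z 0.0749
top press 233 [ 0.504  -0.0165] 0.0596 z 0.0785
top lid 1333 [ 0.51   -0.2542] 0 z 0.0156
top knob 74 [ 0.51   -0.2549] 0 z 0.0458
side cup 139 [0.5495 0.2673] 0.0288 z 0.0733
side press 246 [ 0.5017 -0.0136] 0.0598 z 0.0773
side lid 663 [ 0.5068 -0.247 ] 0 z 0.015
side knob 41 [ 0.5075 -0.2514] 0 z 0.0441
step mm 23 deg 5.96
dp [[-0.033, 0.161, 0.092], [-0.02, 0.155, 0.105], [-0.009, 0.146, 0.119], [0.004, 0.136, 0.13], [0.016, 0.125, 0.14], [0.028, 0.112, 0.149], [0.039, 0.097, 0.157], [0.05, 0.082, 0.162], [0.06, 0.066, 0.166], [0.07, 0.048, 0.168], [0.077, 0.031, 0.169], [0.085, 0.012, 0.167], [0.092, -0.005, 0.165], [0.096, -0.024, 0.16]]
tw [[-0.039, -0.018, 0.025], [-0.039, -0.018, 0.026], [-0.039, -0.018, 0.025], [-0.039, -0.018, 0.026], [-0.039, -0.018, 0.025], [-0.039, -0.018, 0.026], [-0.039, -0.018, 0.026], [-0.039, -0.018, 0.025], [-0.039, -0.018, 0.026], [-0.039, -0.017, 0.025], [-0.039, -0.018, 0.026], [-0.039, -0.018, 0.025], [-0.038, -0.017, 0.026], [-0.039, -0.018, 0.025]]
end tcp [0.42 0.53 0.25] grasp [0.4838 0.399  0.1972] maxabs 0.169
```

Run:
```python
import pickle
from h import *
d=pickle.load(open("f0.pkl","rb"))
X=cloud(d["top"])
for nm,(u,v) in dict(scale=(80,340),scale2=(110,330),folder=(110,240),tray=(95,128),trayrim=(130,130),bluebox=(170,70)).items():
    print(nm,X[v,u].round(3))
for x0 in np.arange(.2,.7,.1):
    print(round(x0,1),[ (round(y0,1),round(float(np.nanmax(np.where((abs(X[...,0]-x0)<.05)&(abs(X[...,1]-y0)<.05),X[...,2],np.nan))),3)) for y0 in (.3,.4,.5,.6,.7)])
```

```text
scale [0.167 0.62  0.06 ]
scale2 [0.185 0.557 0.039]
folder [0.415 0.582 0.005]
tray [0.724 0.633 0.003]
trayrim [0.707 0.521 0.046]
bluebox [0.857 0.406 0.084]
0.2 [(0.3, 0.007), (0.4, 0.007), (0.5, 0.055), (0.6, 0.351), (0.7, 0.063)]
0.3 [(0.3, 0.083), (0.4, 0.006), (0.5, 0.012), (0.6, 0.011), (0.7, 0.013)]
0.4 [(0.3, 0.085), (0.4, 0.007), (0.5, 0.014), (0.6, 0.014), (0.7, 0.012)]
0.5 [(0.3, 0.08), (0.4, 0.007), (0.5, 0.014), (0.6, 0.017), (0.7, 0.016)]
0.6 [(0.3, 0.078), (0.4, 0.008), (0.5, 0.012), (0.6, 0.053), (0.7, 0.055)]
```

>>> apply_moves --dp '[[-0.033,0.161,0.092],[-0.02,0.155,0.105],[-0.009,0.146,0.119],[0.004,0.136,0.13]]' --twist '[[-0.039,-0.018,0.025],[-0.039,-0.018,0.026],[-0.039,-0.018,0.025],[-0.039,-0.018,0.026]]' --jaw '[0,0,0,0]' --grip_force 30

```text
clock: 0.5
tcp_pos: [0.2425, 0.617, 0.3595]
orientation: [2.375, 1.446, 0.115]
contact_force: [-0.5, -0.4, -0.4]
grip_width: 0.0859
```

Run:
```python
from h import *
from bench import r
o=r.get_obs();show(o)
plan(o,[.42,.53,.25],frame((.44*.94,-.9*.94,-.342),(.9,.44,0)),12)
```

```text
t 0.5 q [-1.495  0.553  0.196  1.584  0.224  1.217 -0.324] tcp [0.2425 0.617  0.3595] grasp [0.2814 0.577  0.2149] x [ 0.474  0.873 -0.114] z [ 0.251 -0.258 -0.933] F [-0.5 -0.4 -0.4] w 0.0859
step mm 19 deg 5.09
dp [[0.014, 0.103, 0.117], [0.023, 0.094, 0.124], [0.03, 0.085, 0.129], [0.038, 0.074, 0.133], [0.045, 0.063, 0.136], [0.052, 0.052, 0.138], [0.059, 0.041, 0.14], [0.064, 0.028, 0.141], [0.07, 0.016, 0.14], [0.074, 0.003, 0.138], [0.078, -0.009, 0.136], [0.081, -0.022, 0.132]]
tw [[-0.032, -0.015, 0.021], [-0.032, -0.015, 0.021], [-0.032, -0.015, 0.021], [-0.032, -0.015, 0.021], [-0.032, -0.015, 0.021], [-0.032, -0.015, 0.021], [-0.032, -0.014, 0.021], [-0.032, -0.015, 0.021], [-0.032, -0.014, 0.021], [-0.032, -0.015, 0.021], [-0.032, -0.014, 0.022], [-0.033, -0.015, 0.022]]
end tcp [0.42 0.53 0.25] grasp [0.4839 0.3991 0.1972] maxabs 0.141
```

>>> apply_moves --dp '[[0.014,0.103,0.117],[0.023,0.094,0.124],[0.03,0.085,0.129],[0.038,0.074,0.133],[0.045,0.063,0.136],[0.052,0.052,0.138],[0.059,0.041,0.14],[0.064,0.028,0.141],[0.07,0.016,0.14],[0.074,0.003,0.138],[0.078,-0.009,0.136],[0.081,-0.022,0.132]]' --twist '[[-0.032,-0.015,0.021],[-0.032,-0.015,0.021],[-0.032,-0.015,0.021],[-0.032,-0.015,0.021],[-0.032,-0.015,0.021],[-0.032,-0.015,0.021],[-0.032,-0.014,0.021],[-0.032,-0.015,0.021],[-0.032,-0.014,0.021],[-0.032,-0.015,0.021],[-0.032,-0.014,0.022],[-0.033,-0.015,0.022]]' --jaw '[0,0,0,0,0,0,0,0,0,0,0,0]'

```text
clock: 1.7
tcp_pos: [0.424, 0.5234, 0.2438]
orientation: [1.849, 0.404, 0.31]
contact_force: [-0.2, 0.2, -0.1]
grip_width: 0.0852
```

Run:
```python
from h import *
from bench import r
o=r.get_obs();show(o)
Rt=frame((.44*.94,-.9*.94,-.342),(.9,.44,0))
plan(o,np.array([.5505,.2663,.05])-.11*Rt[:,2]*[1,1,0],Rt,8,True)
```

```text
t 1.7 q [-1.499  0.974  0.574  1.523  0.534  1.537 -0.773] tcp [0.424  0.5234 0.2438] grasp [0.4871 0.39   0.1965] x [0.905 0.424 0.011] z [ 0.407 -0.861 -0.305] F [-0.2  0.2 -0.1] w 0.0852
step mm 18 deg 0.27
dp [[-0.001, -0.129, 0.082], [-0.001, -0.128, 0.082], [-0.0, -0.128, 0.083], [-0.001, -0.128, 0.084], [0.002, -0.124, 0.084], [-0.0, -0.127, 0.085], [0.003, -0.123, 0.085], [-0.0, -0.126, 0.087]]
tw [[0.002, 0.001, -0.001], [0.002, 0.001, -0.001], [0.002, 0.001, -0.001], [0.002, 0.001, -0.001], [0.003, 0.0, -0.001], [0.002, 0.001, -0.001], [0.003, 0.0, -0.001], [0.002, 0.001, -0.0]]
end tcp [0.4411 0.4901 0.1029] grasp [0.5051 0.3592 0.05  ] maxabs 0.129
```

>>> apply_moves --dp '[[-0.001,-0.129,0.082],[-0.001,-0.128,0.082],[0,-0.128,0.083],[-0.001,-0.128,0.084],[0.002,-0.124,0.084],[0,-0.127,0.085],[0.003,-0.123,0.085],[0,-0.126,0.087],[0,0,0]]' --twist '[[0.002,0.001,-0.001],[0.002,0.001,-0.001],[0.002,0.001,-0.001],[0.002,0.001,-0.001],[0.003,0,-0.001],[0.002,0.001,-0.001],[0.003,0,-0.001],[0.002,0.001,0],[0,0,0]]' --jaw '[0,0,0,0,0,0,0,0,0]'

```text
clock: 2.6
tcp_pos: [0.4396, 0.487, 0.0867]
orientation: [1.886, 0.446, 0.299]
contact_force: [-0.3, 0.1, -0.0]
grip_width: 0.0856
```

Run:
```python
from h import *
from bench import r
o=r.get_obs();show(o)
Rt=frame((.44*.94,-.9*.94,-.342),(.9,.44,0))
plan(o,np.array([.5505,.2663,.05])+.003*Rt[:,2]*[1,1,0],Rt,8,True)
for n in("top","side"):
    f=r.grab_frame(n);cv2.imwrite(f"pics/{n}1.png",f["color"][:,:,::-1])
```

```text
t 2.6 q [-1.429  1.161  0.501  1.554  0.492  1.32  -0.891] tcp [0.4396 0.487  0.0867] grasp [0.5035 0.3565 0.0327] x [ 0.897  0.443 -0.008] z [ 0.412 -0.842 -0.348] F [-0.3  0.1 -0. ] w 0.0856
step mm 13 deg 0.12
dp [[0.002, 0.055, 0.096], [0.002, 0.052, 0.095], [0.003, 0.055, 0.096], [0.002, 0.052, 0.096], [0.002, 0.054, 0.096], [0.003, 0.052, 0.096], [0.002, 0.054, 0.096], [0.003, 0.051, 0.096]]
tw [[-0.0, -0.0, 0.001], [-0.001, -0.0, 0.0], [-0.0, -0.0, 0.001], [-0.001, -0.0, 0.0], [-0.0, -0.0, 0.001], [-0.001, -0.0, 0.0], [-0.0, -0.0, 0.001], [-0.001, -0.0, 0.0]]
end tcp [0.4876 0.3947 0.1027] grasp [0.5517 0.2638 0.05  ] maxabs 0.096
```

View pics/side1.png

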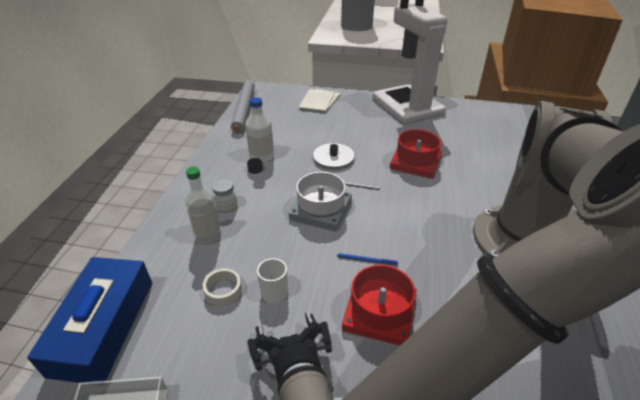

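View pics/top1.png

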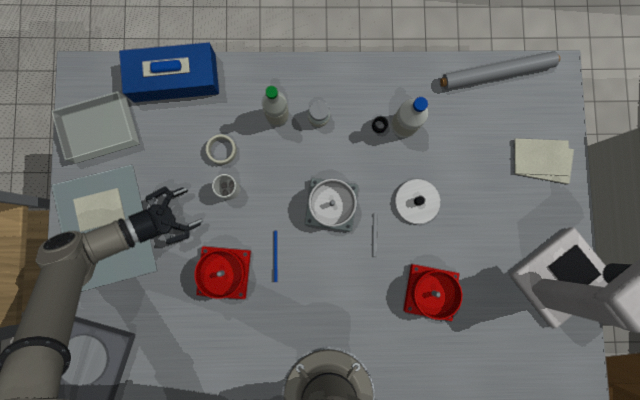

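The gripper, at (165,215), lines up with the cup at (225,187), and the upper finger clears the tape. I'll advance now.

>>> apply_moves --dp '[[0.002,0.055,0.096],[0.002,0.052,0.095],[0.003,0.055,0.096],[0.002,0.052,0.096],[0.002,0.054,0.096],[0.002,0.03,0.05],[0,0,0]]' --twist '[[0,0,0],[0,0,0],[0,0,0],[0,0,0],[0,0,0],[0,0,0],[0,0,0]]' --jaw '[0,0,0,0,0,0,0]'

```text
clock: 3.4
tcp_pos: [0.4784, 0.4182, 0.1062]
orientation: [1.89, 0.439, 0.306]
contact_force: [-0.1, 0.2, 0.5]
grip_width: 0.0856
```

Run:
```python
from h import *
from bench import r
o=r.get_obs();show(o)
Rt=frame((.44*.94,-.9*.94,-.342),(.9,.44,0))
plan(o,np.array([.5505,.2663,.05])+.003*Rt[:,2]*[1,1,0],Rt,4,True)
```

```text
t 3.4 q [-1.377  1.115  0.546  1.664  0.556  1.205 -0.891] tcp [0.4784 0.4182 0.1062] grasp [0.5425 0.2879 0.052 ] x [0.897 0.441 0.001] z [ 0.414 -0.841 -0.35 ] F [-0.1  0.2  0.5] w 0.0856
step mm 6 deg 0.12
dp [[-0.005, 0.012, 0.052], [-0.005, 0.012, 0.051], [-0.002, 0.012, 0.052], [-0.005, 0.012, 0.052]]
tw [[-0.001, -0.0, -0.0], [-0.001, -0.0, -0.0], [-0.001, -0.001, -0.0], [-0.001, -0.0, -0.0]]
end tcp [0.4877 0.3946 0.1029] grasp [0.5518 0.2638 0.05  ] maxabs 0.052
```

>>> apply_moves --dp '[[-0.005,0.012,0.052],[-0.005,0.012,0.051],[-0.002,0.012,0.052],[-0.005,0.01,0.04],[0,0,0],[0,0,0],[0,0,0],[0,0,0],[0,0,0],[0,0,0],[0,0,0],[0,0,0],[0,0,0]]' --twist '[[0,0,0],[0,0,0],[0,0,0],[0,0,0],[0,0,0],[0,0,0],[0,0,0],[0,0,0],[0,0,0],[0,0,0],[0,0,0],[0,0,0],[0,0,0]]' --jaw '[0,0,0,0,0,120,120,120,255,255,255,255,255]' --grip_force 40

```text
clock: 4.7
tcp_pos: [0.487, 0.3957, 0.102]
orientation: [1.89, 0.442, 0.307]
contact_force: [0.2, -0.8, 0.5]
grip_width: 0.0596
```

Run:
```python
from h import *
from bench import r
o=r.get_obs();show(o)
for n in("top","side"):
    f=r.grab_frame(n);cv2.imwrite(f"pics/{n}2.png",f["color"][:,:,::-1])
```

```text
t 4.7 q [-1.361  1.116  0.555  1.696  0.575  1.16  -0.9  ] tcp [0.487  0.3957 0.102 ] grasp [0.5514 0.2656 0.0477] x [0.896 0.444 0.   ] z [ 0.416 -0.839 -0.35 ] F [ 0.2 -0.8  0.5] w 0.0596
```

View pics/side2.png

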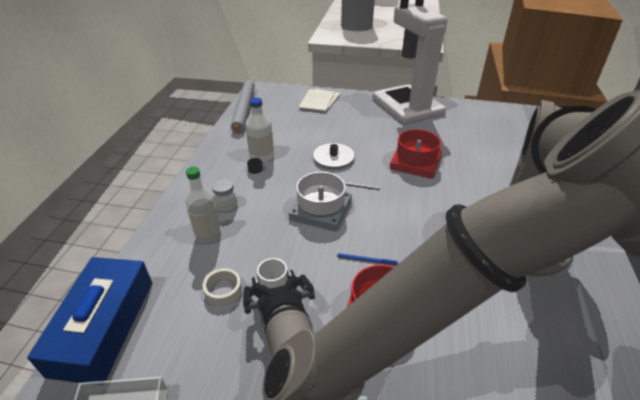

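Run:
```python
from h import *
from bench import r
o=r.get_obs()
R=Ro.from_rotvec(o["orientation"]).as_matrix()
plan(o,[.5514,.2656,.16],R,8,True)
# chained second plan
q=dict(o);q["tcp_pos"]=np.array([.5514,.2656,.16])-.155*R[:,2]
Rt=frame((.2*.94,-.98*.94,-.35),(.98,.2,0))
plan(q,[.49,.01,.17],Rt,12,True)
```

```text
step mm 14 deg 0.00
dp [[0.0, 0.11, -0.041], [0.0, 0.109, -0.041], [0.0, 0.11, -0.041], [0.0, 0.109, -0.041], [0.0, 0.11, -0.041], [0.0, 0.109, -0.041], [0.0, 0.11, -0.041], [0.0, 0.109, -0.041]]
tw [[0.0, 0.0, 0.0], [0.0, 0.0, 0.0], [0.0, 0.0, 0.0], [0.0, 0.0, 0.0], [0.0, 0.0, 0.0], [0.0, 0.0, 0.0], [0.0, 0.0, 0.0], [0.0, 0.0, 0.0]]
end tcp [0.487  0.3957 0.2143] grasp [0.5514 0.2656 0.16  ] maxabs 0.11
step mm 21 deg 1.26
dp [[-0.09, 0.056, 0.129], [-0.087, 0.056, 0.132], [-0.083, 0.058, 0.134], [-0.08, 0.059, 0.136], [-0.08, 0.059, 0.138], [-0.074, 0.06, 0.14], [-0.073, 0.06, 0.143], [-0.067, 0.062, 0.144], [-0.067, 0.062, 0.146], [-0.06, 0.063, 0.148], [-0.06, 0.063, 0.149], [-0.054, 0.061, 0.151]]
tw [[-0.0, -0.01, 0.004], [-0.0, -0.01, 0.004], [-0.0, -0.01, 0.004], [-0.0, -0.01, 0.003], [-0.0, -0.009, 0.004], [-0.0, -0.01, 0.003], [-0.0, -0.009, 0.004], [-0.0, -0.01, 0.003], [-0.0, -0.009, 0.004], [-0.0, -0.01, 0.003], [-0.0, -0.009, 0.004], [-0.001, -0.01, 0.003]]
end tcp [0.461  0.1524 0.224 ] grasp [0.4899 0.0101 0.17  ] maxabs 0.151
```

>>> apply_moves --dp '[[0,0.05,-0.02],[0,0.11,-0.041],[0,0.11,-0.041],[0,0.11,-0.041],[0,0.11,-0.041],[0,0.11,-0.041],[0,0.11,-0.041],[0,0.1,-0.04],[0,0.05,-0.02],[0,0,0]]' --twist '[[0,0,0],[0,0,0],[0,0,0],[0,0,0],[0,0,0],[0,0,0],[0,0,0],[0,0,0],[0,0,0],[0,0,0]]' --jaw '[255,255,255,255,255,255,255,255,255,255]'

```text
clock: 5.8
tcp_pos: [0.4866, 0.3966, 0.2238]
orientation: [1.895, 0.442, 0.309]
contact_force: [0.2, 0.3, -2.2]
grip_width: 0.0601
```

Run:
```python
from h import *
from bench import r
o=r.get_obs();show(o)
f=r.grab_frame("side");cv2.imwrite(f"pics/s3.png",f["color"][:,:,::-1])
Rt=frame((.2*.94,-.98*.94,-.35),(.98,.2,0))
plan(o,[.49,.01,.17],Rt,12,True)
```

```text
t 5.8 q [-1.397  0.925  0.616  1.732  0.617  1.255 -0.791] tcp [0.4866 0.3966 0.2238] grasp [0.5511 0.2668 0.1687] x [0.896 0.444 0.003] z [ 0.416 -0.837 -0.355] F [ 0.2  0.3 -2.2] w 0.0601
step mm 21 deg 1.25
dp [[-0.09, 0.051, 0.132], [-0.087, 0.052, 0.134], [-0.084, 0.053, 0.136], [-0.08, 0.054, 0.139], [-0.08, 0.055, 0.141], [-0.074, 0.055, 0.142], [-0.074, 0.053, 0.145], [-0.067, 0.057, 0.147], [-0.067, 0.054, 0.149], [-0.06, 0.058, 0.151], [-0.06, 0.055, 0.152], [-0.054, 0.059, 0.154]]
tw [[-0.0, -0.01, 0.004], [-0.0, -0.01, 0.003], [-0.0, -0.01, 0.004], [-0.0, -0.01, 0.003], [-0.0, -0.009, 0.004], [-0.0, -0.01, 0.003], [-0.001, -0.009, 0.004], [-0.0, -0.01, 0.003], [-0.001, -0.009, 0.004], [-0.0, -0.01, 0.003], [-0.001, -0.009, 0.004], [-0.0, -0.01, 0.003]]
end tcp [0.461  0.1523 0.2242] grasp [0.49 0.01 0.17] maxabs 0.154
```

View pics/s3.png

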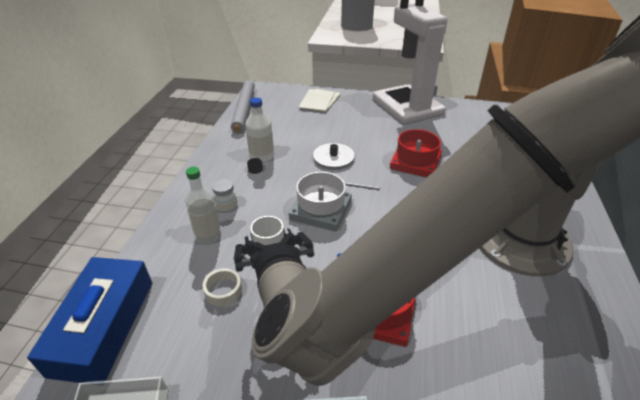

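The cup is lifted and held, at (267,232). I'll carry it over the press next.

>>> apply_moves --dp '[[-0.04,0.025,0.07],[-0.087,0.052,0.134],[-0.084,0.053,0.136],[-0.08,0.054,0.139],[-0.08,0.055,0.141],[-0.074,0.055,0.142],[-0.074,0.053,0.145],[-0.067,0.057,0.147],[-0.067,0.054,0.149],[-0.06,0.058,0.151],[-0.06,0.055,0.152],[-0.03,0.03,0.08],[0,0,0]]' --twist '[[0,-0.005,0.002],[0,-0.01,0.003],[0,-0.01,0.004],[0,-0.01,0.003],[0,-0.009,0.004],[0,-0.01,0.003],[0,-0.009,0.004],[0,-0.01,0.003],[0,-0.009,0.004],[0,-0.01,0.003],[0,-0.009,0.004],[0,-0.005,0.002],[0,0,0]]' --jaw '[255,255,255,255,255,255,255,255,255,255,255,255,255]'

```text
clock: 7.15
tcp_pos: [0.4593, 0.1544, 0.2172]
orientation: [1.916, 0.204, 0.125]
contact_force: [-0.2, -1.2, -2.1]
grip_width: 0.0599
```

Run:
```python
from h import *
from bench import r
o=r.get_obs();show(o)
R=Ro.from_rotvec(o["orientation"]).as_matrix()
a=R[:,2]*[1,1,0];a/=np.linalg.norm(a)
for s in(1,-1):
    Rt=Ro.from_rotvec(a*s*np.deg2rad(20)).as_matrix()@R
    up=Ro.from_rotvec(a*s*np.deg2rad(90)).as_matrix()@[0,0,1]
    print(s,"mouth goes",up.round(2)); plan(o,[.49,.01,.17],Rt,4,True)
```

```text
t 7.15 q [-1.262  0.85   0.717  2.111  0.662  1.035 -0.921] tcp [0.4593 0.1544 0.2172] grasp [0.4882 0.0119 0.1634] x [ 0.979  0.203 -0.012] z [ 0.186 -0.919 -0.347] F [-0.2 -1.2 -2.1] w 0.0599
1 mouth goes [-0.98 -0.2   0.  ]
step mm 4 deg 5.02
dp [[-0.035, 0.013, 0.0], [-0.037, 0.013, 0.0], [-0.033, 0.012, 0.001], [-0.034, 0.009, 0.0]]
tw [[-0.0, 0.014, 0.039], [-0.0, 0.015, 0.039], [-0.0, 0.014, 0.039], [-0.001, 0.015, 0.039]]
end tcp [0.4431 0.1489 0.2204] grasp [0.49 0.01 0.17] maxabs 0.037
-1 mouth goes [0.98 0.2  0.  ]
step mm 5 deg 5.02
dp [[0.041, 0.013, 0.0], [0.042, 0.013, 0.0], [0.038, 0.013, 0.0], [0.039, 0.016, 0.001]]
tw [[0.0, -0.014, -0.039], [0.0, -0.015, -0.039], [0.0, -0.014, -0.039], [0.001, -0.015, -0.039]]
end tcp [0.4792 0.1561 0.2205] grasp [0.49   0.0099 0.17  ] maxabs 0.042
```

>>> apply_moves --dp '[[-0.035,0.013,0],[-0.037,0.013,0],[-0.033,0.012,0]]' --twist '[[0,0.014,0.039],[0,0.015,0.039],[0,0.014,0.039]]' --jaw '[255,255,255]'

```text
clock: 7.45
tcp_pos: [0.4483, 0.1516, 0.2201]
orientation: [1.935, 0.024, 0.386]
contact_force: [-0.2, -0.2, -1.7]
grip_width: 0.0598
```

Run:
```python
from h import *
from bench import r
o=r.get_obs();show(o)
R0=frame((.2*.94,-.98*.94,-.35),(.98,.2,0));a=np.array([.2,-.98,0]);a/=np.linalg.norm(a)
m=np.array([-.98,-.2,0])
for th in(85,118):
  for s in(1,-1):
    Rt=Ro.from_rotvec(a*s*np.deg2rad(th)).as_matrix()@R0
    G=np.array([.503,-.015,0])-s*m*.035;G[2]=.152
    R=Ro.from_rotvec(o["orientation"]).as_matrix();print(th,s,"final z axis",Rt[:,2].round(2),"tcp",(G-.155*Rt[:,2]).round(3))
    plan(o,G,Rt,14,True)
```

```text
t 7.45 q [-1.351  0.876  0.801  2.17   0.699  0.925 -1.197] tcp [0.4483 0.1516 0.2201] grasp [0.4914 0.0123 0.1676] x [0.947 0.197 0.256] z [ 0.278 -0.899 -0.339] F [-0.2 -0.2 -1.7] w 0.0598
85 1 final z axis [ 0.53 -0.85 -0.03] tcp [0.455 0.124 0.157]
step mm 7 deg 4.97
dp [[-0.019, -0.01, 0.022], [-0.021, -0.011, 0.023], [-0.02, -0.013, 0.024], [-0.024, -0.015, 0.024], [-0.023, -0.015, 0.024], [-0.028, -0.017, 0.025], [-0.03, -0.018, 0.025], [-0.029, -0.018, 0.026], [-0.034, -0.019, 0.025], [-0.034, -0.022, 0.026], [-0.039, -0.02, 0.026], [-0.038, -0.023, 0.026], [-0.043, -0.02, 0.026], [-0.043, -0.022, 0.026]]
tw [[-0.0, 0.015, 0.039], [-0.0, 0.015, 0.039], [-0.0, 0.014, 0.039], [-0.0, 0.015, 0.039], [-0.0, 0.014, 0.039], [-0.0, 0.015, 0.039], [-0.0, 0.015, 0.039], [-0.0, 0.014, 0.039], [-0.0, 0.015, 0.039], [-0.001, 0.014, 0.039], [-0.0, 0.015, 0.04], [-0.001, 0.014, 0.039], [-0.0, 0.015, 0.04], [-0.001, 0.014, 0.039]]
end tcp [0.4556 0.1236 0.1568] grasp [ 0.5373 -0.008   0.152 ] maxabs 0.043
85 -1 final z axis [-0.15 -0.99 -0.03] tcp [0.492 0.131 0.157]
step mm 8 deg 7.14
dp [[
[... 1691 characters left out ...]
[0.059, -0.01, 0.022], [0.061, -0.012, 0.023], [0.063, -0.014, 0.024], [0.066, -0.016, 0.024], [0.069, -0.017, 0.025], [0.072, -0.018, 0.025], [0.072, -0.018, 0.026], [0.079, -0.018, 0.025], [0.079, -0.017, 0.025], [0.084, -0.016, 0.024], [0.087, -0.017, 0.024], [0.087, -0.013, 0.023]]
tw [[0.0, -0.028, -0.074], [0.0, -0.028, -0.074], [0.0, -0.028, -0.074], [0.0, -0.028, -0.074], [-0.0, -0.028, -0.074], [-0.0, -0.028, -0.074], [-0.0, -0.028, -0.074], [-0.0, -0.028, -0.074], [-0.0, -0.027, -0.074], [-0.0, -0.028, -0.074], [-0.0, -0.027, -0.074], [-0.0, -0.028, -0.074], [-0.001, -0.028, -0.074], [-0.0, -0.027, -0.074]]
end tcp [0.4864 0.1299 0.1266] grasp [ 0.4687 -0.022   0.1521] maxabs 0.087
```

Run:
```python
from h import *
from bench import r
o=r.get_obs()
R0=frame((.2*.94,-.98*.94,-.35),(.98,.2,0));a=np.array([.2,-.98,0]);a/=np.linalg.norm(a)
Rt=Ro.from_rotvec(-a*np.deg2rad(80)).as_matrix()@R0
plan(o,[.469,-.026,.157],Rt,18,True)
```

```text
step mm 6 deg 5.28
dp [[0.026, 0.002, 0.015], [0.026, 0.002, 0.016], [0.027, -0.0, 0.016], [0.026, -0.002, 0.017], [0.03, -0.002, 0.017], [0.028, -0.004, 0.018], [0.032, -0.004, 0.018], [0.029, -0.006, 0.018], [0.031, -0.006, 0.019], [0.034, -0.007, 0.019], [0.033, -0.008, 0.019], [0.036, -0.009, 0.02], [0.035, -0.009, 0.019], [0.039, -0.01, 0.02], [0.038, -0.01, 0.02], [0.042, -0.01, 0.02], [0.04, -0.007, 0.02], [0.044, -0.01, 0.021]]
tw [[0.0, -0.015, -0.041], [0.0, -0.015, -0.041], [0.0, -0.015, -0.041], [0.0, -0.015, -0.041], [0.0, -0.016, -0.041], [0.0, -0.015, -0.041], [0.0, -0.016, -0.041], [0.0, -0.015, -0.041], [0.0, -0.015, -0.041], [0.0, -0.016, -0.041], [0.0, -0.015, -0.041], [0.0, -0.016, -0.041], [0.0, -0.015, -0.041], [0.0, -0.016, -0.041], [0.0, -0.015, -0.042], [0.0, -0.016, -0.041], [0.001, -0.015, -0.042], [0.0, -0.016, -0.041]]
end tcp [0.4921 0.1269 0.1663] grasp [ 0.469  -0.0261  0.1571] maxabs 0.044
```

>>> apply_moves --dp '[[0.026,0.002,0.015],[0.026,0.002,0.016],[0.027,0,0.016],[0.026,-0.002,0.017],[0.03,-0.002,0.017],[0.028,-0.004,0.018],[0.032,-0.004,0.018],[0.029,-0.006,0.018],[0.031,-0.006,0.019],[0.034,-0.007,0.019],[0.033,-0.008,0.019],[0.036,-0.009,0.02],[0.035,-0.009,0.019],[0.039,-0.01,0.02],[0.038,-0.01,0.02]]' --twist '[[0,-0.015,-0.041],[0,-0.015,-0.041],[0,-0.015,-0.041],[0,-0.015,-0.041],[0,-0.016,-0.041],[0,-0.015,-0.041],[0,-0.016,-0.041],[0,-0.015,-0.041],[0,-0.015,-0.041],[0,-0.016,-0.041],[0,-0.015,-0.041],[0,-0.016,-0.041],[0,-0.015,-0.041],[0,-0.016,-0.041],[0,-0.015,-0.042]]' --jaw '[255,255,255,255,255,255,255,255,255,255,255,255,255,255,255]'

```text
clock: 8.95
tcp_pos: [0.4952, 0.1502, 0.177]
orientation: [1.552, 0.947, -0.938]
contact_force: [-0.1, 0.8, -1.1]
grip_width: 0.0603
```

Run:
```python
from h import *
from bench import r
o=r.get_obs();show(o)
f=r.grab_frame("side");cv2.imwrite(f"pics/s4.png",cv2.resize(f["color"][100:340,200:520,::-1],None,fx=2.5,fy=2.5))
f=r.grab_frame("top");cv2.imwrite(f"pics/t4.png",cv2.resize(f["color"][100:300,220:460,::-1],None,fx=3,fy=3))
```

```text
t 8.95 q [-0.975  0.94   0.452  1.918  0.645  1.437  0.113] tcp [0.4952 0.1502 0.177 ] grasp [ 0.4804 -0.0023  0.1535] x [ 0.381  0.104 -0.919] z [-0.096 -0.984 -0.151] F [-0.1  0.8 -1.1] w 0.0603
```

View pics/s4.png

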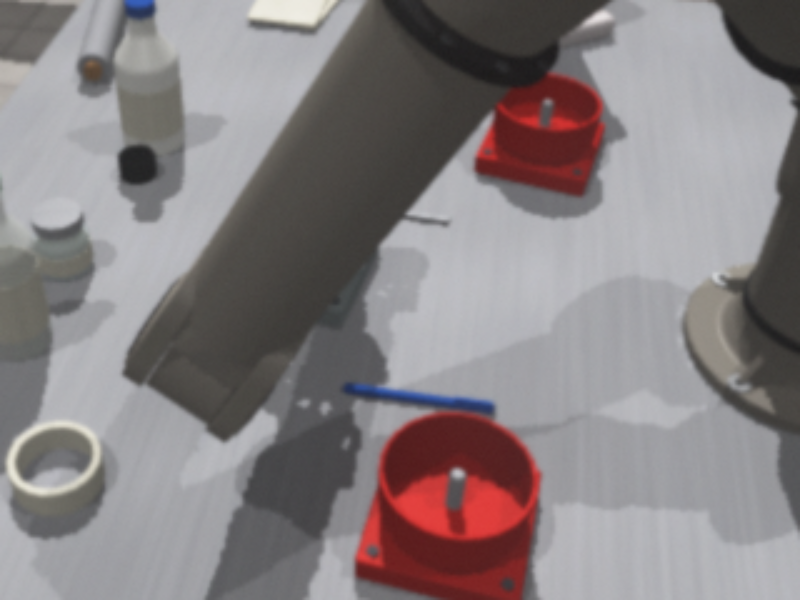

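View pics/t4.png

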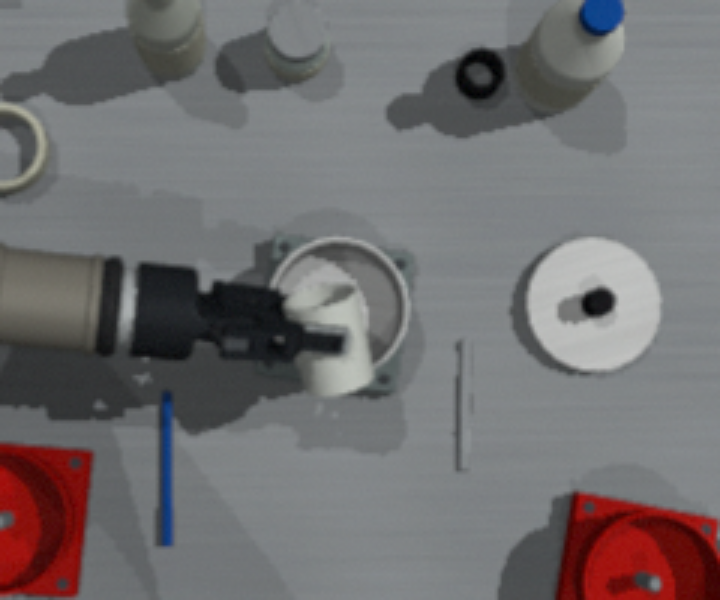

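The top view shows the cup tilted about 70°, with its mouth at (315,295) near the pan's left edge. I'll shift it towards -y and then tilt further.

Run:
```python
from h import *
from bench import r
o=r.get_obs()
R=Ro.from_rotvec(o["orientation"]).as_matrix()
R0=frame((.2*.94,-.98*.94,-.35),(.98,.2,0));a=np.array([.2,-.98,0]);a/=np.linalg.norm(a)
uT=R0.T@[0,0,1]
print("tilt now",np.rad2deg(np.arccos((R@uT)[2])),(R@uT).round(2))
G=np.array([.470,-.027,.160])
plan(o,G,R,4,True)
q=dict(o);q["tcp_pos"]=G-.155*R[:,2]
Rt=Ro.from_rotvec(-a*np.deg2rad(120)).as_matrix()@R0
Rt=Ro.from_rotvec(np.deg2rad([-6,0,0])).as_matrix()@Rt
if Rt[2,2]>.17: Rt=Ro.from_rotvec(np.deg2rad([12,0,0])).as_matrix()@Rt
print("u",(Rt@uT).round(2),"t",Rt[:,2].round(2))
plan(q,G,Rt,11,True)
```

```text
tilt now 66.64060694180237 [0.89 0.21 0.4 ]
step mm 7 deg 0.00
dp [[-0.027, -0.007, 0.05], [-0.026, -0.006, 0.05], [-0.027, -0.007, 0.049], [-0.027, -0.007, 0.05]]
tw [[0.0, 0.0, 0.0], [0.0, 0.0, 0.0], [0.0, 0.0, 0.0], [0.0, 0.0, 0.0]]
end tcp [0.4848 0.1255 0.1835] grasp [ 0.47  -0.027  0.16 ] maxabs 0.05
u [ 0.85  0.22 -0.48] t [-0.11 -0.99  0.07]
step mm 3 deg 4.83
dp [[0.027, 0.002, 0.0], [0.027, 0.001, 0.001], [0.027, 0.002, -0.0], [0.028, 0.002, 0.0], [0.027, 0.001, 0.0], [0.027, 0.002, 0.001], [0.027, 0.001, 0.0], [0.027, 0.002, 0.0], [0.027, 0.002, 0.001], [0.025, 0.004, -0.0], [0.027, 0.002, 0.0]]
tw [[0.001, -0.01, -0.038], [0.001, -0.01, -0.038], [0.001, -0.01, -0.038], [0.001, -0.01, -0.038], [0.001, -0.01, -0.039], [0.001, -0.01, -0.038], [0.001, -0.01, -0.039], [0.001, -0.01, -0.038], [0.001, -0.01, -0.039], [0.002, -0.009, -0.038], [0.001, -0.01, -0.039]]
end tcp [0.4867 0.1267 0.149 ] grasp [ 0.47  -0.027  0.16 ] maxabs 0.028
```

>>> apply_moves --dp '[[-0.027,-0.007,0.05],[-0.026,-0.006,0.05],[-0.027,-0.007,0.049],[-0.02,-0.006,0.04],[0.027,0.002,0],[0.027,0.001,0],[0.027,0.002,0],[0.028,0.002,0]]' --twist '[[0,0,0],[0,0,0],[0,0,0],[0,0,0],[0.001,-0.01,-0.038],[0.001,-0.01,-0.038],[0.001,-0.01,-0.038],[0.001,-0.01,-0.038]]' --jaw '[255,255,255,255,255,255,255,255]'

```text
clock: 9.85
tcp_pos: [0.4883, 0.1254, 0.1737]
orientation: [1.382, 1.152, -1.218]
contact_force: [-0.7, 0.5, -1.4]
grip_width: 0.0602
```

Run:
```python
from h import *
from bench import r
o=r.get_obs();show(o)
f=r.grab_frame("top");cv2.imwrite(f"pics/t5.png",cv2.resize(f["color"][140:280,270:430,::-1],None,fx=4,fy=4))
R=Ro.from_rotvec(o["orientation"]).as_matrix()
R0=frame((.2*.94,-.98*.94,-.35),(.98,.2,0));a=np.array([.2,-.98,0]);a/=np.linalg.norm(a)
uT=R0.T@[0,0,1]
u=R@uT
print("tilt now",np.rad2deg(np.arccos(u[2])),u.round(2))
g=o["tcp_pos"]+.155*R[:,2]
mo=g+u*.0273; lip=mo+.0305*np.array([u[0],u[1],0])/np.hypot(*u[:2])*u[2]-.0305*np.array([0,0,np.hypot(*u[:2])]); print("lip",lip.round(3))
Rt=Ro.from_rotvec(-a*np.deg2rad(122)).as_matrix()@R0
Rt=Ro.from_rotvec(np.deg2rad([6,0,0])).as_matrix()@Rt
print("u",(Rt@uT).round(2),"t",Rt[:,2].round(2))
u=Rt@uT;G=np.array([.468,-.025,.157])
lip=G+u*.0273+.0305*np.array([u[0],u[1],0])/np.hypot(*u[:2])*u[2]-.0305*np.array([0,0,np.hypot(*u[:2])]); print("lip end",lip.round(3))
plan(o,G,Rt,7,True)
```

```text
t 9.85 q [-0.915  0.946  0.405  1.944  0.697  1.493  0.375] tcp [0.4883 0.1254 0.1737] grasp [ 0.4694 -0.028   0.1622] x [ 0.068  0.066 -0.996] z [-0.122 -0.99  -0.074] F [-0.7  0.5 -1.4] w 0.0602
tilt now 85.36230772528594 [0.97 0.23 0.08]
lip [ 0.498 -0.021  0.134]
u [ 0.83  0.22 -0.51] t [-0.1  -0.99  0.08]
lip end [ 0.476 -0.023  0.117]
step mm 4 deg 5.07
dp [[0.036, -0.001, -0.003], [0.036, -0.001, -0.002], [0.037, 0.001, -0.003], [0.036, 0.0, -0.003], [0.034, 0.004, -0.003], [0.036, 0.002, -0.004], [0.034, 0.005, -0.003]]
tw [[0.001, -0.011, -0.041], [0.001, -0.011, -0.041], [0.001, -0.011, -0.041], [0.001, -0.011, -0.041], [0.002, -0.01, -0.041], [0.001, -0.011, -0.04], [0.002, -0.01, -0.041]]
end tcp [0.484  0.1286 0.1443] grasp [ 0.468 -0.025  0.157] maxabs 0.037
```

View pics/t5.png

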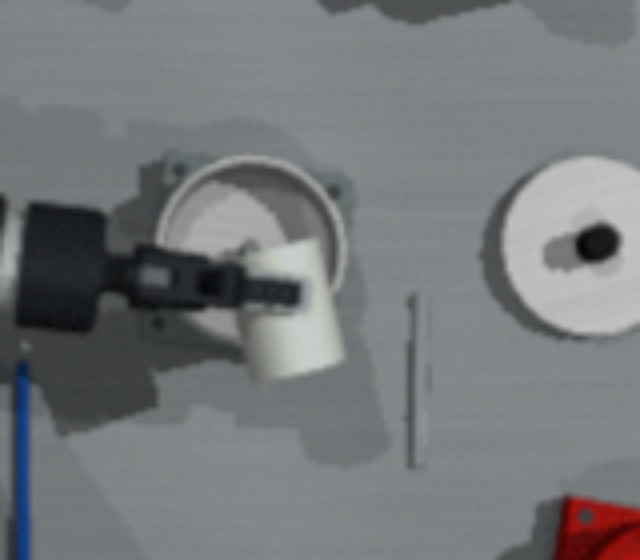

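>>> apply_moves --dp '[[0.036,-0.001,-0.014],[0.036,-0.001,-0.014],[0.037,0.001,-0.014],[0.036,0,-0.014],[0.034,0.004,-0.013],[0.036,0.002,-0.012],[0.034,0.005,-0.01],[0,0,0],[0,0,0],[0,0,0],[0,0,0]]' --twist '[[0.001,-0.011,-0.041],[0.001,-0.011,-0.041],[0.001,-0.011,-0.041],[0.001,-0.011,-0.041],[0.002,-0.01,-0.041],[0.001,-0.011,-0.04],[0.002,-0.01,-0.041],[0,0,0],[0,0,0],[0,0,0],[0,0,0]]' --jaw '[255,255,255,255,255,255,255,255,255,255,255]'

```text
clock: 11.0
tcp_pos: [0.4844, 0.1341, 0.147]
orientation: [0.949, 1.495, -1.724]
contact_force: [0.0, 0.5, -1.0]
grip_width: 0.0599
```

```bash
cat > tilt.py <<'E'
from h import *
from bench import r
o=r.get_obs();show(o)
R=Ro.from_rotvec(o["orientation"]).as_matrix()
R0=frame((.2*.94,-.98*.94,-.35),(.98,.2,0))
u=R@(R0.T@[0,0,1])
print("tilt now",np.rad2deg(np.arccos(u[2])),u.round(2))
E
python3 - <<'E'
from tilt import *
f=r.grab_frame("top");cv2.imwrite(f"pics/t6.png",cv2.resize(f["color"][140:280,270:430,::-1],None,fx=4,fy=4))
E
```

```text
t 11.0 q [-0.853  1.016  0.291  1.916  0.77   1.648  0.879] tcp [0.4844 0.1341 0.147 ] grasp [ 0.4685 -0.0195  0.1601] x [-0.521 -0.018 -0.853] z [-0.103 -0.991  0.084] F [ 0.   0.5 -1. ] w 0.0599
tilt now 120.76442805620809 [ 0.83  0.22 -0.51]
```

View pics/t6.png

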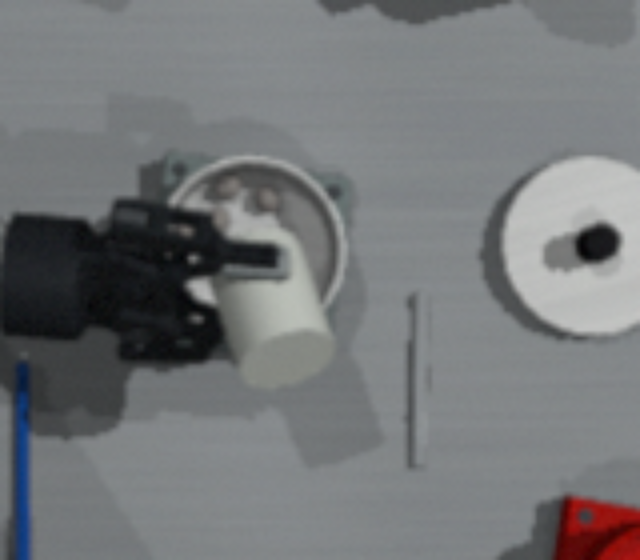

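At least three pebbles are in the pan, at (230,185), (265,198) and (222,215), and a fourth may be at (185,230). I'll tilt a bit further to make sure the cup is empty.

>>> apply_moves --dp '[[0.036,0.001,0],[0.036,0.001,0],[0.036,0.001,0],[0,0,0],[0,0,0],[0,0,0]]' --twist '[[0.001,-0.011,-0.041],[0.001,-0.011,-0.041],[0.001,-0.011,-0.041],[0,0,0],[0,0,0],[0,0,0]]' --jaw '[255,255,255,255,255,255]'

```text
clock: 11.65
tcp_pos: [0.4776, 0.1338, 0.1376]
orientation: [0.717, 1.624, -1.921]
contact_force: [-0.0, -0.4, -2.1]
grip_width: 0.0597
```

Run:
```python
from tilt import *
f=r.grab_frame("top");cv2.imwrite(f"pics/t7.png",cv2.resize(f["color"][140:280,270:430,::-1],None,fx=4,fy=4))
# reverse to upright above
o=r.get_obs()
plan(o,[.46,.06,.22],R0,20,True)
```

```text
t 11.65 q [-0.832  1.036  0.244  1.928  0.818  1.692  1.087] tcp [0.4776 0.1338 0.1376] grasp [ 0.4678 -0.0193  0.1594] x [-0.724 -0.051 -0.687] z [-0.064 -0.988  0.141] F [-0.  -0.4 -2.1] w 0.0597
tilt now 135.7928702636889 [ 0.67  0.21 -0.72]
step mm 7 deg 6.80
dp [[-0.062, -0.033, -0.028], [-0.064, -0.031, -0.029], [-0.066, -0.029, -0.029], [-0.066, -0.026, -0.031], [-0.067, -0.023, -0.031], [-0.068, -0.022, -0.032], [-0.068, -0.018, -0.033], [-0.067, -0.016, -0.034], [-0.067, -0.013, -0.034], [-0.067, -0.01, -0.035], [-0.065, -0.009, -0.036], [-0.064, -0.005, -0.037], [-0.062, -0.004, -0.037], [-0.06, -0.002, -0.038], [-0.058, -0.0, -0.038], [-0.052, 0.001, -0.039], [-0.053, 0.003, -0.039], [-0.051, 0.003, -0.039], [-0.045, 0.004, -0.039], [-0.045, 0.001, -0.039]]
tw [[-0.002, 0.017, 0.054], [-0.002, 0.017, 0.054], [-0.002, 0.017, 0.054], [-0.002, 0.017, 0.054], [-0.002, 0.017, 0.054], [-0.002, 0.017, 0.054], [-0.002, 0.017, 0.054], [-0.002, 0.017, 0.054], [-0.002, 0.017, 0.054], [-0.002, 0.017, 0.054], [-0.002, 0.017, 0.054], [-0.002, 0.017, 0.054], [-0.002, 0.017, 0.054], [-0.002, 0.017, 0.054], [-0.002, 0.017, 0.055], [-0.002, 0.016, 0.054], [-0.002, 0.017, 0.055], [-0.002, 0.017, 0.054], [-0.002, 0.016, 0.055], [-0.003, 0.017, 0.054]]
end tcp [0.4308 0.2023 0.274 ] grasp [0.4599 0.06   0.22  ] maxabs 0.068
```

View pics/t7.png

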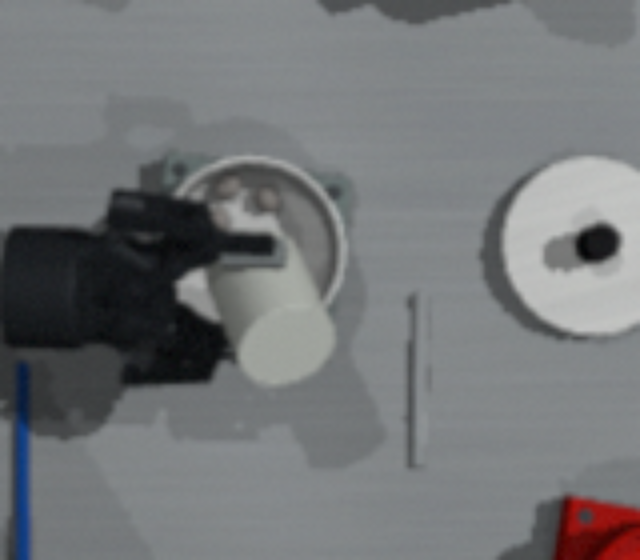

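>>> apply_moves --dp '[[-0.062,-0.033,-0.028],[-0.064,-0.031,-0.029],[-0.066,-0.029,-0.029],[-0.066,-0.026,-0.031],[-0.067,-0.023,-0.031],[-0.068,-0.022,-0.032],[-0.068,-0.018,-0.033],[-0.067,-0.016,-0.034],[-0.067,-0.013,-0.034],[-0.067,-0.01,-0.035],[-0.065,-0.009,-0.036],[-0.064,-0.005,-0.037],[-0.062,-0.004,-0.037],[-0.06,-0.002,-0.038],[-0.058,0,-0.038],[-0.052,0.001,-0.039],[-0.053,0.003,-0.039],[-0.04,0.003,-0.03]]' --twist '[[-0.002,0.017,0.054],[-0.002,0.017,0.054],[-0.002,0.017,0.054],[-0.002,0.017,0.054],[-0.002,0.017,0.054],[-0.002,0.017,0.054],[-0.002,0.017,0.054],[-0.002,0.017,0.054],[-0.002,0.017,0.054],[-0.002,0.017,0.054],[-0.002,0.017,0.054],[-0.002,0.017,0.054],[-0.002,0.017,0.054],[-0.002,0.017,0.054],[-0.002,0.017,0.055],[-0.002,0.016,0.054],[-0.002,0.017,0.055],[-0.002,0.012,0.04]]' --jaw '[255,255,255,255,255,255,255,255,255,255,255,255,255,255,255,255,255,255]'

```text
clock: 13.5
tcp_pos: [0.4378, 0.1956, 0.2733]
orientation: [1.913, 0.294, -0.017]
contact_force: [-0.0, 0.4, -1.3]
grip_width: 0.0602
```

Run:
```python
from tilt import *
f=r.grab_frame("top");cv2.imwrite(f"pics/t8.png",cv2.resize(f["color"][120:280,200:400,::-1],None,fx=4,fy=3.75))
Rt=frame((.44*.94,-.9*.94,-.35),(.9,.44,0))
o=r.get_obs()
plan(o,[.5505,.2663,.12],Rt,14,True)
```

```text
t 13.5 q [-1.296  0.705  0.663  2.071  0.623  1.257 -0.749] tcp [0.4378 0.1956 0.2733] grasp [0.458  0.0522 0.2179] x [ 0.969  0.195 -0.153] z [ 0.13  -0.925 -0.357] F [-0.   0.4 -1.3] w 0.0602
tilt now 8.845228594923597 [0.15 0.02 0.99]
step mm 16 deg 1.11
dp [[0.06, -0.086, -0.089], [0.062, -0.087, -0.088], [0.063, -0.087, -0.086], [0.065, -0.087, -0.084], [0.066, -0.087, -0.082], [0.067, -0.088, -0.081], [0.069, -0.087, -0.078], [0.07, -0.088, -0.077], [0.071, -0.088, -0.075], [0.073, -0.088, -0.073], [0.074, -0.088, -0.072], [0.075, -0.089, -0.069], [0.077, -0.091, -0.067], [0.08, -0.089, -0.066]]
tw [[-0.001, 0.01, 0.002], [-0.001, 0.01, 0.002], [-0.001, 0.01, 0.002], [-0.001, 0.01, 0.002], [-0.001, 0.01, 0.002], [-0.001, 0.01, 0.002], [-0.001, 0.01, 0.001], [-0.001, 0.01, 0.002], [-0.001, 0.01, 0.001], [-0.001, 0.01, 0.002], [-0.001, 0.01, 0.001], [-0.001, 0.01, 0.002], [-0.002, 0.01, 0.001], [-0.001, 0.009, 0.002]]
end tcp [0.4867 0.3969 0.1741] grasp [0.5505 0.2664 0.12  ] maxabs 0.091
```

View pics/t8.png

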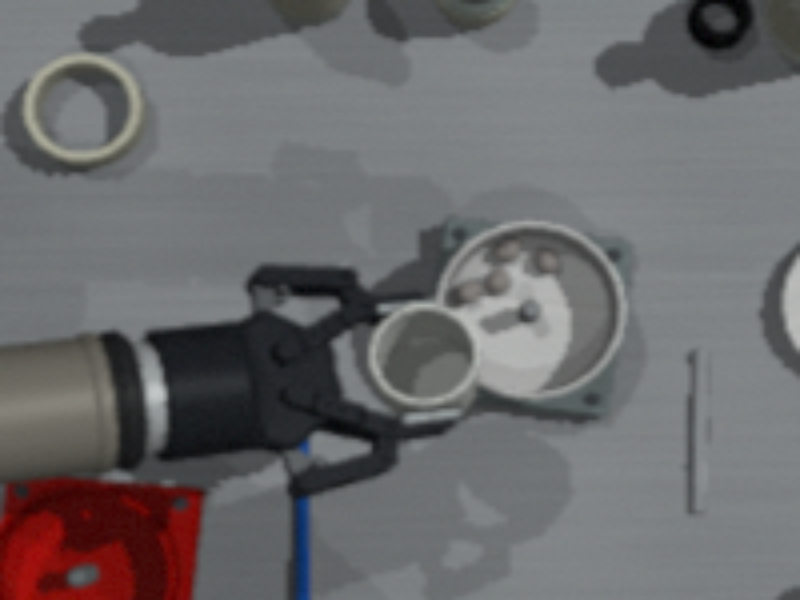

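All four pebbles are in the pan, at (510,250), (547,262), (497,283) and (467,292), and the cup is empty. I'll take the cup back to its starting place.

>>> apply_moves --dp '[[0.06,-0.04,-0.089],[0.062,-0.07,-0.088],[0.063,-0.087,-0.086],[0.065,-0.087,-0.084],[0.066,-0.087,-0.082],[0.067,-0.088,-0.081],[0.069,-0.087,-0.078],[0.07,-0.088,-0.077],[0.071,-0.088,-0.075],[0.073,-0.088,-0.073],[0.074,-0.088,-0.072],[0.075,-0.07,-0.069],[0.06,-0.05,-0.05],[0,0,0]]' --twist '[[-0.001,0.01,0.002],[-0.001,0.01,0.002],[-0.001,0.01,0.002],[-0.001,0.01,0.002],[-0.001,0.01,0.002],[-0.001,0.01,0.002],[-0.001,0.01,0.001],[-0.001,0.01,0.002],[-0.001,0.01,0.001],[-0.001,0.01,0.002],[-0.001,0.01,0.001],[-0.001,0.01,0.002],[-0.001,0.008,0.001],[0,0,0]]' --jaw '[255,255,255,255,255,255,255,255,255,255,255,255,255,255]'

```text
clock: 14.95
tcp_pos: [0.4869, 0.3943, 0.185]
orientation: [1.892, 0.445, 0.3]
contact_force: [-0.4, -0.0, -0.6]
grip_width: 0.06
```

Run:
```python
from tilt import *
for n in("top","side"):
    f=r.grab_frame(n)
    X=cloud(f)
    g=o["tcp_pos"]+.155*R[:,2]
    m=(np.hypot(X[...,0]-g[0],X[...,1]-g[1])<.045)&(X[...,2]>g[2]+.02)&(X[...,2]<g[2]+.05)
    P=X[m];c=np.r_[P.mean(0)];C=P-c;w=np.linalg.svd(C,full_matrices=False)[2][2]
    print(n,len(P),"rim centre",c.round(4),"z med",np.median(P[:,2]).round(4),"plane normal",(w*np.sign(w[2])).round(3))
cv2.imwrite("pics/s9.png",cv2.resize(f["color"][180:340,180:380,::-1],None,fx=4,fy=3.75))
Rt=frame((.44*.94,-.9*.94,-.35),(.9,.44,0))
plan(r.get_obs(),[.5505,.2663,.056],Rt,8,True)
```

```text
t 14.95 q [-1.366  0.973  0.569  1.729  0.622  1.234 -0.838] tcp [0.4869 0.3943 0.185 ] grasp [0.5508 0.2641 0.1302] x [ 0.897  0.443 -0.006] z [ 0.412 -0.84  -0.354] F [-0.4 -0.  -0.6] w 0.06
tilt now 0.4376334645213728 [ 0.01 -0.    1.  ]
top 153 rim centre [0.547  0.2671 0.1557] z med 0.156 plane normal [-0.009  0.014  1.   ]
side 263 rim centre [0.5483 0.2671 0.1546] z med 0.155 plane normal [0.007 0.011 1.   ]
step mm 9 deg 0.17
dp [[0.002, -0.075, 0.024], [0.003, -0.074, 0.024], [0.002, -0.075, 0.024], [0.003, -0.074, 0.024], [0.002, -0.077, 0.023], [0.003, -0.075, 0.024], [0.002, -0.077, 0.024], [-0.001, -0.075, 0.024]]
tw [[-0.0, 0.0, 0.0], [-0.0, 0.0, 0.0], [-0.0, 0.0, 0.0], [-0.0, 0.0, 0.001], [-0.001, 0.0, 0.0], [-0.0, 0.0, 0.001], [-0.001, 0.0, 0.0], [-0.0, 0.001, 0.001]]
end tcp [0.4866 0.3967 0.1101] grasp [0.5505 0.2663 0.056 ] maxabs 0.077
```

View pics/s9.png

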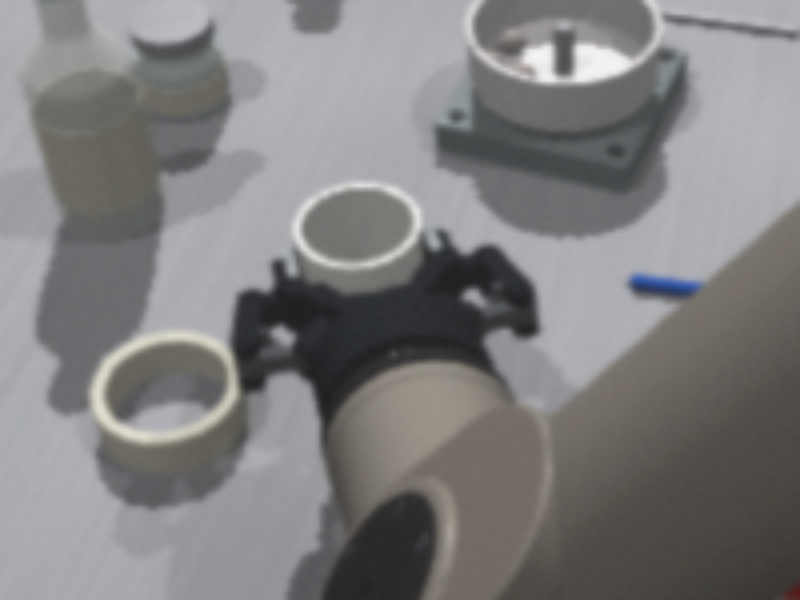

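The cup is upright to within 1° and looks empty. I'll lower it.

>>> apply_moves --dp '[[0.002,-0.06,0.02],[0.003,-0.074,0.024],[0.002,-0.075,0.024],[0.003,-0.074,0.024],[0.002,-0.077,0.023],[0.003,-0.075,0.024],[0.002,-0.04,0.015],[0,-0.02,0.008],[0,0,0]]' --twist '[[0,0,0],[0,0,0],[0,0,0],[0,0,0],[0,0,0],[0,0,0],[0,0,0],[0,0,0],[0,0,0]]' --jaw '[255,255,255,255,255,255,255,255,255]'

```text
clock: 15.95
tcp_pos: [0.4874, 0.3929, 0.1177]
orientation: [1.891, 0.439, 0.293]
contact_force: [0.2, 0.4, -2.1]
grip_width: 0.0602
```

```bash
python3 tilt.py
```

```text
t 15.95 q [-1.344  1.081  0.536  1.704  0.596  1.187 -0.897] tcp [0.4874 0.3929 0.1177] grasp [0.5503 0.2621 0.0632] x [ 0.9    0.436 -0.008] z [ 0.406 -0.844 -0.351] F [ 0.2  0.4 -2.1] w 0.0602
tilt now 0.47856849147623015 [0.01 0.   1.  ]
```

>>> apply_moves --dp '[[0,-0.031,0.012],[0,-0.031,0.012],[0,-0.02,0.008],[0,-0.012,0.005],[0,0,0]]' --twist '[[0,0,0],[0,0,0],[0,0,0],[0,0,0],[0,0,0]]' --jaw '[255,255,255,255,255]'

```text
clock: 16.45
tcp_pos: [0.4877, 0.3929, 0.1055]
orientation: [1.891, 0.438, 0.295]
contact_force: [-0.1, -0.5, -1.0]
grip_width: 0.0599
```

```bash
python3 tilt.py
```

```text
t 16.45 q [-1.341  1.1    0.531  1.698  0.592  1.177 -0.908] tcp [0.4877 0.3929 0.1055] grasp [0.5507 0.2622 0.051 ] x [ 0.9    0.436 -0.006] z [ 0.406 -0.843 -0.352] F [-0.1 -0.5 -1. ] w 0.0599
tilt now 0.4075252214724369 [ 0.01 -0.    1.  ]
```

>>> apply_moves --dp '[[0,-0.015,0.006],[0,-0.01,0.004],[0,-0.004,0.002],[0,0,0]]' --twist '[[0,0,0],[0,0,0],[0,0,0],[0,0,0]]' --jaw '[255,255,255,255]'

```text
clock: 16.85
tcp_pos: [0.488, 0.3929, 0.1023]
orientation: [1.891, 0.437, 0.295]
contact_force: [-0.6, 0.1, -1.6]
grip_width: 0.0602
```

```bash
python3 tilt.py
```

```text
t 16.85 q [-1.34   1.106  0.53   1.696  0.591  1.176 -0.911] tcp [0.488  0.3929 0.1023] grasp [0.5509 0.2622 0.0479] x [ 0.9    0.436 -0.005] z [ 0.406 -0.844 -0.351] F [-0.6  0.1 -1.6] w 0.0602
tilt now 0.3361735750722784 [0.01 0.   1.  ]
```

>>> apply_moves --dp '[[0,-0.008,0.003],[0,-0.004,0.002],[0,0,0]]' --twist '[[0,0,0],[0,0,0],[0,0,0]]' --jaw '[255,255,255]'

```text
clock: 17.15
tcp_pos: [0.4881, 0.3929, 0.1019]
orientation: [1.889, 0.435, 0.296]
contact_force: [-0.9, -0.1, -0.3]
grip_width: 0.0604
```

```bash
python3 tilt.py
```

```text
t 17.15 q [-1.34   1.108  0.531  1.695  0.591  1.177 -0.913] tcp [0.4881 0.3929 0.1019] grasp [0.5511 0.262  0.0478] x [ 0.9    0.435 -0.004] z [ 0.406 -0.845 -0.349] F [-0.9 -0.1 -0.3] w 0.0604
tilt now 0.2562504026514578 [0. 0. 1.]
```

>>> apply_moves --dp '[[0,0,0],[0,0,0],[0,0,0],[0,0,0],[0,0,0],[0,0,0],[0,0,-0.03],[0,0,-0.06],[0,0,-0.1],[0,0,-0.15],[0,0,-0.2],[0,0,-0.2],[0,0,-0.2]]' --twist '[[0,0,0],[0,0,0],[0,0,0],[0,0,0],[0,0,0],[0,0,0],[0,0,0],[0,0,0],[0,0,0],[0,0,0],[0,0,0],[0,0,0],[0,0,0]]' --jaw '[130,100,60,30,0,0,0,0,0,0,0,0,0]'

```text
clock: 18.45
tcp_pos: [0.4403, 0.4915, 0.1429]
orientation: [1.888, 0.433, 0.292]
contact_force: [0.3, -0.3, -0.2]
grip_width: 0.0854
```

Run:
```python
from h import *
from bench import r
import pickle
o=r.get_obs();show(o)
d={}
for n in("top","side"):
    f=r.grab_frame(n);d[n]=f
    cv2.imwrite(f"pics/{n}10.png",f["color"][:,:,::-1])
    X=cloud(f)
    for nm,g,z0,z1,r0,r1 in(("cup",(.551,.266),.069,.08,.024,.036),("press",(.502,-.015),.074,.084,.05,.068)):
        c=np.array(g)
        for _ in range(5):
            rr=np.hypot(X[...,0]-c[0],X[...,1]-c[1]);P=X[(X[...,2]>z0)&(X[...,2]<z1)&(rr>r0)&(rr<r1)]
            c,ra=circ(P[:,:2])
        print(n,nm,len(P),c.round(4),ra.round(4),np.median(P[:,2]).round(4))
pickle.dump(d,open("f10.pkl","wb"))
```

```text
t 18.45 q [-1.427  1.074  0.502  1.564  0.519  1.383 -0.861] tcp [0.4403 0.4915 0.1429] grasp [0.5027 0.3603 0.089 ] x [ 0.902  0.432 -0.007] z [ 0.403 -0.847 -0.348] F [ 0.3 -0.3 -0.2] w 0.0854
top cup 104 [0.5509 0.2619] 0.0294 0.0738
top press 237 [ 0.504  -0.0165] 0.0596 0.0784
side cup 184 [0.5487 0.2638] 0.029 0.0729
side press 237 [ 0.5018 -0.0138] 0.0597 0.0772
```

View pics/side10.png

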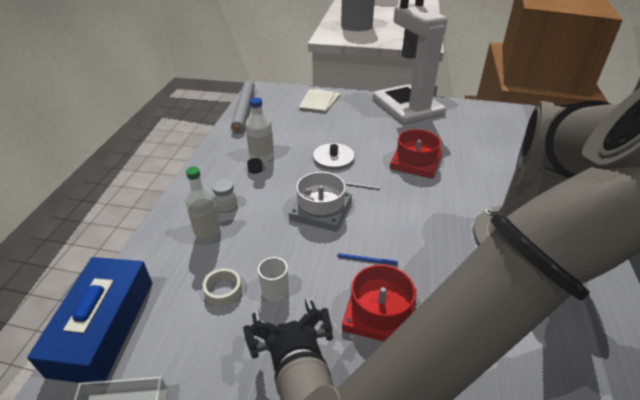

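View pics/top10.png

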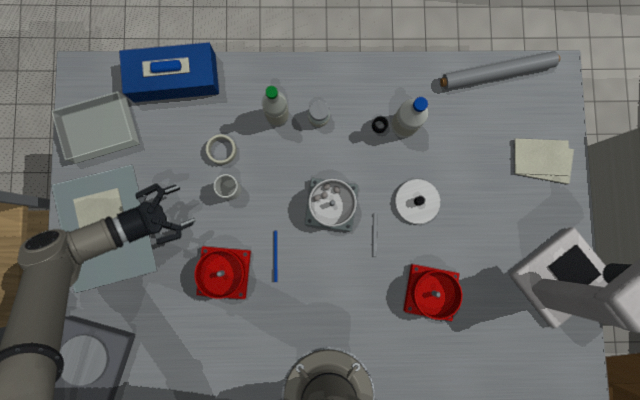

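The cup stands at (226,187) in the top view, all four pebbles are in the pan, and nothing else has moved. Next is the lid.

Run:
```python
from h import *
from bench import r
import pickle
d=pickle.load(open("f10.pkl","rb"))
# lid disc: white-mask contour rays on plane z=.016; knob: dark mask on z=.046
for n in d:
    f=d[n];im=f["color"].astype(int);g0=proj(f,[.51,-.2545,.016])[0]
    g=im.sum(2)/3; h,w=g.shape;u,v=np.meshgrid(np.arange(w),np.arange(h))
    near=np.hypot(u-g0[0],v-g0[1])<(32 if n=="top" else 26)
    for nm,m,z in(("disc",near&(g>150),.016),("knob",near&(g<60),.046)):
        m=cv2.morphologyEx(m.astype(np.uint8),cv2.MORPH_OPEN,np.ones((2,2)))
        cs=cv2.findContours(m,cv2.RETR_EXTERNAL,cv2.CHAIN_APPROX_NONE)[0]
        c=max(cs,key=cv2.contourArea)[:,0,:]
        hull=cv2.convexHull(c)[:,0,:]
        P=onplane(f,hull,z)[:,:2];e,ra=circ(P)
        print(n,nm,len(c),"circ",e.round(4),ra.round(4),"res",(np.hypot(*(P-e).T)-ra).std().round(4))
o=r.get_obs()
Ra=frame((0,0,-1),(.9,.43,0))
plan(o,[.45,.36,.42],Ra,14)
q=dict(o);q["tcp_pos"]=np.array([.45,.36,.42]);q["orientation"]=Ro.from_matrix(Ra).as_rotvec()
plan(q,[.51,-.2545,.30],frame((0,0,-1),(.95,-.3,0)),18)
```

```text
top disc 124 circ [ 0.5071 -0.2579] 0.0607 res 0.0003
top knob 26 circ [ 0.5046 -0.2524] 0.0127 res 0.0012
side disc 233 circ [ 0.5052 -0.2632] 0.1116 res 0.0186
side knob 25 circ [ 0.505  -0.2241] 0.0242 res 0.0028
step mm 22 deg 4.92
dp [[-0.03, 0.181, 0.012], [-0.03, 0.18, -0.003], [-0.03, 0.18, -0.018], [-0.03, 0.178, -0.034], [-0.03, 0.174, -0.05], [-0.03, 0.17, -0.063], [-0.03, 0.163, -0.079], [-0.03, 0.155, -0.092], [-0.029, 0.148, -0.105], [-0.03, 0.137, -0.118], [-0.029, 0.127, -0.129], [-0.03, 0.115, -0.14], [-0.029, 0.103, -0.149], [-0.029, 0.089, -0.157]]
tw [[0.041, 0.0, 0.0], [0.041, 0.0, 0.0], [0.041, 0.0, 0.0], [0.041, 0.0, 0.0], [0.041, 0.0, 0.0], [0.041, 0.0, 0.0], [0.042, 0.0, 0.0], [0.041, 0.0, 0.001], [0.042, 0.0, 0.0], [0.041, 0.0, 0.001], [0.042, 0.0, 0.0], [0.041, 0.0, 0.001], [0.042, 0.001, 0.0], [0.041, 0.0, 0.001]]
end tcp [0.4499 0.36   0.4199] grasp [0.4499 0.3599 0.2649] maxabs 0.181
step mm 35 deg 2.40
dp [[-0.098, 0.269, 0.056], [-0.086, 0.272, 0.055], [-0.075, 0.276, 0.056], [-0.063, 0.279, 0.055], [-0.051, 0.281, 0.056], [-0.04, 0.283, 0.055], [-0.027, 0.285, 0.056], [-0.016, 0.285, 0.055], [-0.004, 0.286, 0.056], [0.008, 0.286, 0.056], [0.02, 0.285, 0.055], [0.032, 0.284, 0.056], [0.044, 0.282, 0.055], [0.056, 0.281, 0.056], [0.067, 0.277, 0.055], [0.079, 0.275, 0.056], [0.091, 0.271, 0.055], [0.101, 0.268, 0.056]]
tw [[-0.0, 0.0, 0.02], [-0.0, 0.0, 0.02], [-0.0, 0.0, 0.02], [-0.0, 0.0, 0.02], [-0.0, 0.0, 0.02], [-0.0, 0.0, 0.02], [-0.0, 0.0, 0.02], [-0.0, 0.0, 0.02], [-0.0, 0.0, 0.02], [-0.0, 0.0, 0.02], [-0.0, 0.0, 0.02], [-0.0, 0.0, 0.02], [-0.0, 0.0, 0.02], [-0.0, 0.0, 0.02], [-0.0, 0.0, 0.02], [-0.0, 0.0, 0.02], [-0.0, 0.0, 0.019], [-0.0, 0.0, 0.02]]
end tcp [ 0.51   -0.2546  0.3   ] grasp [ 0.51   -0.2546  0.145 ] maxabs 0.286
```

>>> apply_moves --dp '[[-0.03,0.181,0.012],[-0.03,0.18,-0.003],[-0.03,0.18,-0.018],[-0.03,0.178,-0.034],[-0.03,0.174,-0.05],[-0.03,0.17,-0.063],[-0.03,0.163,-0.079],[-0.03,0.155,-0.092],[-0.029,0.148,-0.105],[-0.03,0.137,-0.118],[-0.029,0.127,-0.129],[-0.03,0.115,-0.14],[-0.029,0.103,-0.149]]' --twist '[[0.041,0,0],[0.041,0,0],[0.041,0,0],[0.041,0,0],[0.041,0,0],[0.041,0,0],[0.042,0,0],[0.041,0,0],[0.042,0,0],[0.041,0,0],[0.042,0,0],[0.041,0,0],[0.042,0,0]]' --jaw '[0,0,0,0,0,0,0,0,0,0,0,0,0]'

```text
clock: 19.85
tcp_pos: [0.4474, 0.3627, 0.4051]
orientation: [3.012, 0.708, 0.002]
contact_force: [0.6, 0.0, -0.1]
grip_width: 0.0855
```

Run:
```python
from h import *
from bench import r
o=r.get_obs();show(o)
plan(o,[.508,-.256,.30],frame((0,0,-1),(.95,-.3,0)),18)
```

```text
t 19.85 q [-0.995  0.322  0.244  1.804 -0.04   1.048 -0.281] tcp [0.4474 0.3627 0.4051] grasp [0.4493 0.3556 0.2503] x [ 0.895  0.445 -0.009] z [ 0.013 -0.046 -0.999] F [ 0.6  0.  -0.1] w 0.0855
step mm 35 deg 2.40
dp [[-0.102, 0.266, 0.062], [-0.091, 0.271, 0.062], [-0.079, 0.274, 0.061], [-0.068, 0.278, 0.061], [-0.056, 0.28, 0.059], [-0.044, 0.282, 0.06], [-0.032, 0.284, 0.059], [-0.02, 0.285, 0.058], [-0.008, 0.287, 0.057], [0.005, 0.286, 0.057], [0.016, 0.286, 0.057], [0.03, 0.285, 0.055], [0.041, 0.284, 0.054], [0.054, 0.282, 0.054], [0.066, 0.279, 0.052], [0.078, 0.277, 0.051], [0.09, 0.273, 0.051], [0.101, 0.269, 0.05]]
tw [[0.001, -0.0, 0.02], [0.001, -0.0, 0.02], [0.001, -0.0, 0.02], [0.001, -0.0, 0.02], [0.001, -0.0, 0.02], [0.001, -0.0, 0.02], [0.001, -0.0, 0.021], [0.001, -0.0, 0.02], [0.001, -0.001, 0.021], [0.001, -0.0, 0.02], [0.002, -0.001, 0.021], [0.001, -0.0, 0.02], [0.002, -0.001, 0.021], [0.001, -0.0, 0.02], [0.002, -0.001, 0.021], [0.001, -0.0, 0.02], [0.002, -0.001, 0.021], [0.001, -0.0, 0.02]]
end tcp [ 0.508 -0.256  0.3  ] grasp [ 0.508  -0.2561  0.145 ] maxabs 0.287
```

>>> apply_moves --dp '[[-0.06,0.14,0.03],[-0.091,0.271,0.062],[-0.079,0.274,0.061],[-0.068,0.278,0.061],[-0.056,0.28,0.059],[-0.044,0.282,0.06],[-0.032,0.284,0.059],[-0.02,0.285,0.058],[-0.008,0.287,0.057],[0.005,0.286,0.057],[0.016,0.286,0.057],[0.03,0.285,0.055],[0.041,0.284,0.054],[0.054,0.282,0.054],[0.066,0.279,0.052],[0.078,0.2,0.051],[0.06,0.1,0.04],[0,0,0]]' --twist '[[0.001,0,0.01],[0.001,0,0.02],[0.001,0,0.02],[0.001,0,0.02],[0.001,0,0.02],[0.001,0,0.02],[0.001,0,0.021],[0.001,0,0.02],[0.001,-0.001,0.021],[0.001,0,0.02],[0.002,-0.001,0.021],[0.001,0,0.02],[0.002,-0.001,0.021],[0.001,0,0.02],[0.002,-0.001,0.021],[0.001,0,0.02],[0.001,0,0.01],[0,0,0]]' --jaw '[0,0,0,0,0,0,0,0,0,0,0,0,0,0,0,0,0,0]'

```text
clock: 21.65
tcp_pos: [0.4939, -0.2074, 0.3003]
orientation: [3.092, -0.408, -0.029]
contact_force: [0.1, 0.3, 0.2]
grip_width: 0.0854
```

Run:
```python
from h import *
from bench import r
o=r.get_obs();show(o)
f=r.grab_frame("side");cv2.imwrite("pics/s11.png",cv2.resize(f["color"][60:260,220:460,::-1],None,fx=3,fy=3))
plan(o,[.508,-.2555,.215],frame((0,0,-1),(.95,-.3,0)),6)
```

```text
t 21.65 q [-0.169  0.428  0.561  2.009 -0.277  0.796  0.287] tcp [ 0.4939 -0.2074  0.3003] grasp [ 0.4905 -0.2105  0.1454] x [ 0.966 -0.259 -0.016] z [-0.022 -0.02  -1.   ] F [0.1 0.3 0.2] w 0.0854
step mm 17 deg 0.55
dp [[0.038, 0.056, 0.119], [0.038, 0.057, 0.12], [0.039, 0.057, 0.119], [0.038, 0.057, 0.119], [0.039, 0.057, 0.118], [0.039, 0.058, 0.119]]
tw [[0.002, 0.001, 0.003], [0.002, 0.001, 0.004], [0.002, 0.001, 0.003], [0.002, 0.001, 0.004], [0.002, 0.002, 0.003], [0.002, 0.001, 0.004]]
end tcp [ 0.508  -0.2555  0.215 ] grasp [ 0.5079 -0.2555  0.06  ] maxabs 0.12
```

View pics/s11.png

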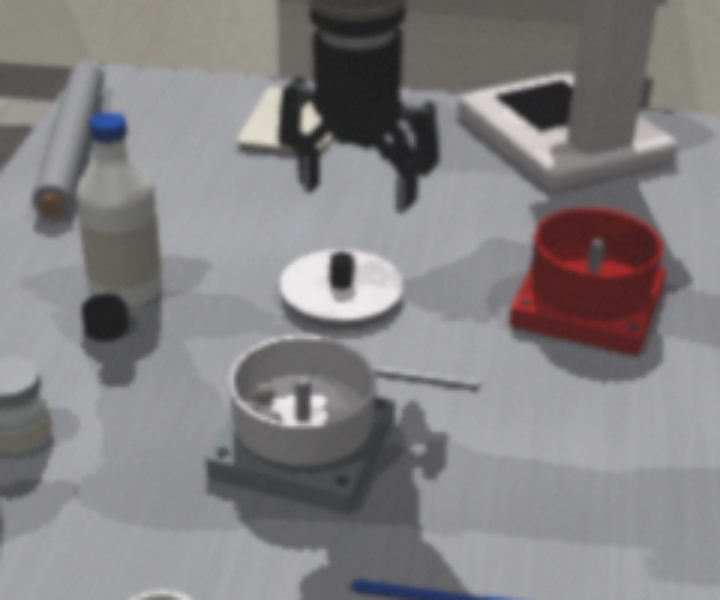

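>>> apply_moves --dp '[[0.055,0.08,0.06],[0.055,0.08,0.08],[0.055,0.08,0.1],[0.039,0.06,0.1],[0.01,0.03,0.1],[0,0,0.06],[0,0,0]]' --twist '[[0.002,0.001,0.003],[0.002,0.001,0.004],[0.002,0.001,0.003],[0.002,0.001,0.004],[0.002,0.002,0.003],[0.002,0.001,0.004],[0,0,0]]' --jaw '[0,0,0,0,0,0,0]'

```text
clock: 22.4
tcp_pos: [0.5066, -0.2477, 0.2358]
orientation: [-3.102, 0.467, 0.008]
contact_force: [0.2, 1.0, -0.7]
grip_width: 0.0856
```

Run:
```python
from h import *
from bench import r
o=r.get_obs();show(o)
f=r.grab_frame("side");cv2.imwrite("pics/s12.png",cv2.resize(f["color"][100:200,270:400,::-1],None,fx=6,fy=6))
f=r.grab_frame("top");cv2.imwrite("pics/t12.png",cv2.resize(f["color"][150:250,360:490,::-1],None,fx=6,fy=6))
plan(o,[.508,-.2555,.193],frame((0,0,-1),(.95,-.3,0)),5)
```

```text
t 22.4 q [-0.022  0.563  0.482  1.978 -0.4    0.7    0.409] tcp [ 0.5066 -0.2477  0.2358] grasp [ 0.5059 -0.2468  0.0808] x [ 0.956 -0.294 -0.006] z [-0.005  0.005 -1.   ] F [ 0.2  1.  -0.7] w 0.0856
step mm 9 deg 0.17
dp [[0.006, 0.012, 0.071], [0.007, 0.012, 0.071], [0.006, 0.012, 0.072], [0.006, 0.012, 0.071], [0.007, 0.012, 0.071]]
tw [[-0.0, 0.001, 0.001], [-0.0, 0.0, 0.001], [-0.001, 0.001, 0.0], [-0.0, 0.0, 0.001], [-0.001, 0.001, 0.0]]
end tcp [ 0.508  -0.2555  0.193 ] grasp [ 0.5081 -0.2556  0.038 ] maxabs 0.072
```

View pics/s12.png

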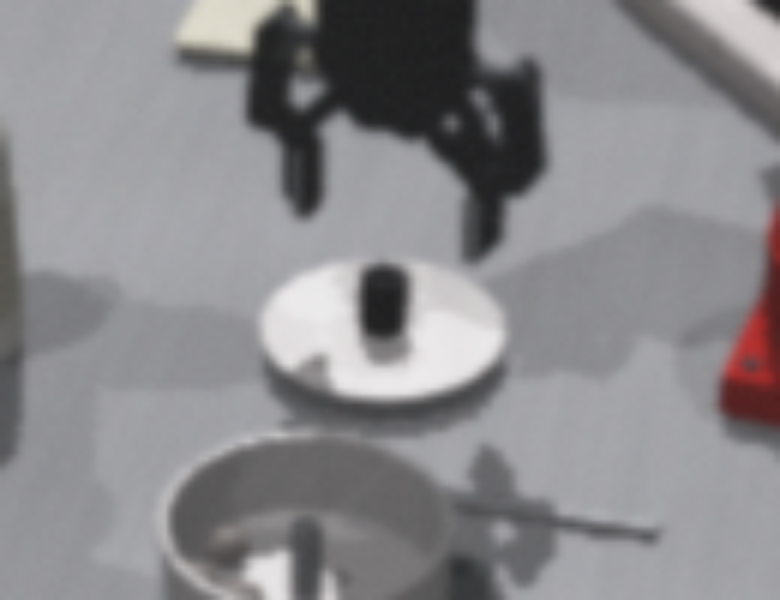

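View pics/t12.png

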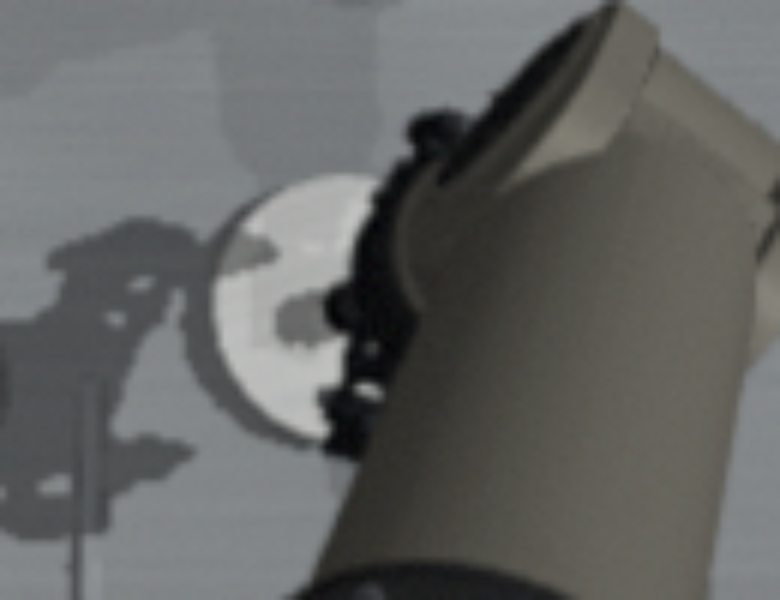

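>>> apply_moves --dp '[[0.006,0.015,0.06],[0.007,0.015,0.07],[0.006,0.012,0.07],[0.006,0.012,0.06],[0.003,0.008,0.035],[0,0,0]]' --twist '[[0,0.001,0.001],[0,0,0.001],[-0.001,0.001,0],[0,0,0.001],[0,0,0],[0,0,0]]' --jaw '[0,0,0,0,0,0]'

```text
clock: 23.1
tcp_pos: [0.5087, -0.2558, 0.1992]
orientation: [-3.104, 0.475, -0.003]
contact_force: [0.2, -0.1, 0.3]
grip_width: 0.0856
```

Run:
```python
from h import *
from bench import r
o=r.get_obs();show(o)
f=r.grab_frame("side");cv2.imwrite("pics/s13.png",cv2.resize(f["color"][100:200,270:400,::-1],None,fx=6,fy=6))
plan(o,[.508,-.2555,.193],frame((0,0,-1),(.95,-.3,0)),2)
```

```text
t 23.1 q [ 0.023  0.625  0.441  1.979 -0.441  0.63   0.449] tcp [ 0.5087 -0.2558  0.1992] grasp [ 0.509  -0.2557  0.0442] x [ 0.954 -0.299  0.002] z [ 0.002  0.001 -1.   ] F [ 0.2 -0.1  0.3] w 0.0856
step mm 3 deg 0.17
dp [[-0.003, -0.0, 0.026], [-0.003, -0.001, 0.026]]
tw [[-0.0, -0.0, 0.001], [-0.001, -0.001, 0.0]]
end tcp [ 0.508  -0.2555  0.193 ] grasp [ 0.508  -0.2555  0.038 ] maxabs 0.026
```

View pics/s13.png

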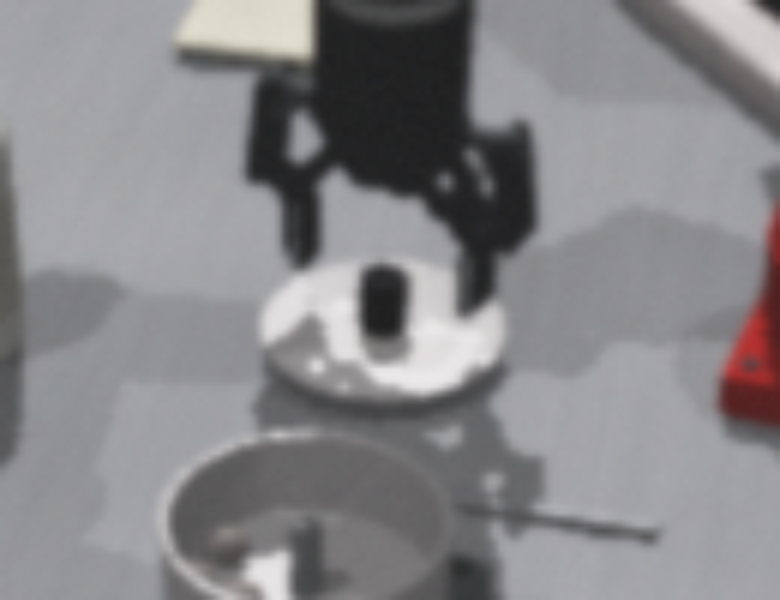

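>>> apply_moves --dp '[[-0.002,0,0.026],[-0.002,0,0.02],[0,0,0],[0,0,0],[0,0,0],[0,0,0],[0,0,0],[0,0,0],[0,0,0],[0,0,0],[0,0,0]]' --twist '[[0,0,0],[0,0,0],[0,0,0],[0,0,0],[0,0,0],[0,0,0],[0,0,0],[0,0,0],[0,0,0],[0,0,0],[0,0,0]]' --jaw '[0,0,0,60,120,160,255,255,255,255,255]' --grip_force 80

```text
clock: 24.25
tcp_pos: [0.5088, -0.2557, 0.1948]
orientation: [-3.104, 0.474, -0.007]
contact_force: [0.8, 0.0, 0.7]
grip_width: 0.0233
```

Run:
```python
from h import *
from bench import r
o=r.get_obs();show(o)
f=r.grab_frame("side");cv2.imwrite("pics/s14.png",cv2.resize(f["color"][100:200,270:400,::-1],None,fx=6,fy=6))
R=Ro.from_rotvec(o["orientation"]).as_matrix()
plan(o,[*o["tcp_pos"][:2],.32],R,8)
```

```text
t 24.25 q [ 0.027  0.631  0.435  1.981 -0.447  0.619  0.454] tcp [ 0.5088 -0.2557  0.1948] grasp [ 0.5096 -0.2557  0.0399] x [ 0.954 -0.299  0.005] z [ 0.005  0.    -1.   ] F [0.8 0.  0.7] w 0.0233
step mm 16 deg 0.00
dp [[0.001, -0.0, -0.13], [0.0, -0.0, -0.131], [0.001, -0.001, -0.13], [0.0, 0.0, -0.13], [0.001, -0.0, -0.131], [0.001, -0.0, -0.13], [0.0, -0.001, -0.131], [0.001, 0.0, -0.13]]
tw [[0.0, 0.0, 0.0], [0.0, 0.0, 0.0], [0.0, 0.0, 0.0], [0.0, 0.0, 0.0], [0.0, 0.0, 0.0], [0.0, 0.0, 0.0], [0.0, 0.0, 0.0], [0.0, 0.0, 0.0]]
end tcp [ 0.5089 -0.2557  0.32  ] grasp [ 0.5096 -0.2557  0.165 ] maxabs 0.131
```

View pics/s14.png

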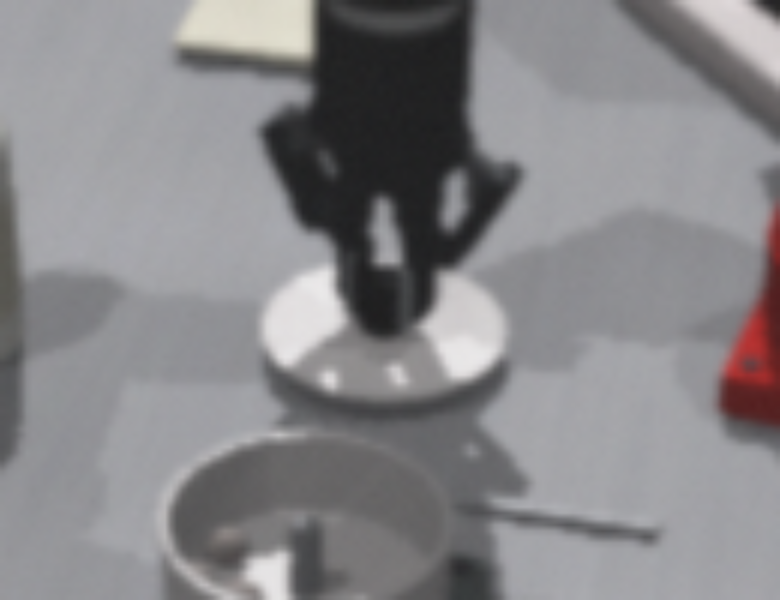

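The knob is gripped, but the width reads 23 mm against a 26 mm knob. I'll lift and check.

>>> apply_moves --dp '[[0,0,-0.03],[0,0,-0.06],[0,0,-0.1],[0,0,-0.13],[0,0,-0.13],[0,0,-0.13],[0,0,-0.13],[0,0,-0.1],[0,0,-0.05],[0,0,0]]' --twist '[[0,0,0],[0,0,0],[0,0,0],[0,0,0],[0,0,0],[0,0,0],[0,0,0],[0,0,0],[0,0,0],[0,0,0]]' --jaw '[255,255,255,255,255,255,255,255,255,255]'

```text
clock: 25.3
tcp_pos: [0.5069, -0.2555, 0.3064]
orientation: [-3.103, 0.476, -0.005]
contact_force: [-0.3, -0.4, -2.6]
grip_width: 0.0237
```

Run:
```python
from h import *
from bench import r
o=r.get_obs();show(o)
f=r.grab_frame("side");cv2.imwrite("pics/s15.png",cv2.resize(f["color"][60:220,250:450,::-1],None,fx=4,fy=3.75))
R=Ro.from_rotvec(o["orientation"]).as_matrix()
plan(o,[.505,-.04,.30],R,12)
```

```text
t 25.3 q [-0.067  0.464  0.552  1.936 -0.328  0.828  0.358] tcp [ 0.5069 -0.2555  0.3064] grasp [ 0.5074 -0.2553  0.1514] x [ 0.954 -0.3    0.003] z [ 0.004  0.002 -1.   ] F [-0.3 -0.4 -2.6] w 0.0237
step mm 18 deg 0.00
dp [[-0.046, -0.142, 0.005], [-0.046, -0.143, 0.004], [-0.046, -0.142, 0.005], [-0.047, -0.143, 0.005], [-0.046, -0.142, 0.004], [-0.046, -0.142, 0.005], [-0.046, -0.143, 0.005], [-0.046, -0.142, 0.004], [-0.046, -0.142, 0.005], [-0.046, -0.143, 0.005], [-0.046, -0.142, 0.004], [-0.047, -0.143, 0.005]]
tw [[0.0, 0.0, 0.0], [0.0, 0.0, 0.0], [0.0, 0.0, 0.0], [0.0, 0.0, 0.0], [0.0, 0.0, 0.0], [0.0, 0.0, 0.0], [0.0, 0.0, 0.0], [0.0, 0.0, 0.0], [0.0, 0.0, 0.0], [0.0, 0.0, 0.0], [0.0, 0.0, 0.0], [0.0, 0.0, 0.0]]
end tcp [ 0.505  -0.0399  0.3   ] grasp [ 0.5055 -0.0397  0.145 ] maxabs 0.143
```

View pics/s15.png

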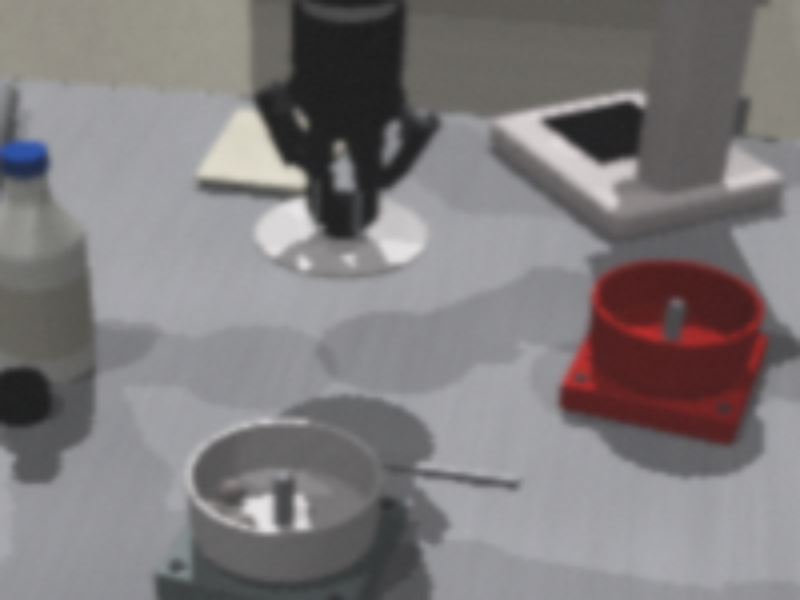

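The lid is lifted and level. I'll move it over the press.

>>> apply_moves --dp '[[-0.02,-0.07,0],[-0.046,-0.143,0],[-0.046,-0.142,0],[-0.047,-0.143,0],[-0.046,-0.142,0],[-0.046,-0.142,0],[-0.046,-0.143,0],[-0.046,-0.142,0],[-0.046,-0.142,0],[-0.046,-0.143,0],[-0.046,-0.142,0],[-0.04,-0.1,0],[-0.01,-0.04,0],[0,0,0]]' --twist '[[0,0,0],[0,0,0],[0,0,0],[0,0,0],[0,0,0],[0,0,0],[0,0,0],[0,0,0],[0,0,0],[0,0,0],[0,0,0],[0,0,0],[0,0,0],[0,0,0]]' --jaw '[255,255,255,255,255,255,255,255,255,255,255,255,255,255]'

```text
clock: 26.75
tcp_pos: [0.4996, -0.0328, 0.2963]
orientation: [-3.105, 0.471, 0.028]
contact_force: [-0.5, -0.2, -3.2]
grip_width: 0.0238
```

```bash
cat > meas.py <<'E'
from h import *
from bench import r
import pickle,sys
o=r.get_obs();show(o)
tag=sys.argv[1]
R=Ro.from_rotvec(o["orientation"]).as_matrix();g=o["tcp_pos"]+.155*R[:,2]
zt=g[2]-.0399+.016
d={}
for n in("side","top"):
    f=r.grab_frame(n);d[n]=f;X=cloud(f)
    im=f["color"][140:300,240:440,::-1] if n=="top" else f["color"][110:270,220:420,::-1]
    cv2.imwrite(f"pics/{n}{tag}.png",cv2.resize(im,None,fx=4,fy=3.75))
    rr=np.hypot(X[...,0]-g[0],X[...,1]-g[1])
    m=(abs(X[...,2]-zt)<.006)&(rr<.075)
    P=X[m]
    if len(P)>20:
        hull=cv2.convexHull(P[:,:2].astype(np.float32))[:,0];c,ra=circ(hull.astype(float))
        C=P-P.mean(0);w=np.linalg.svd(C,full_matrices=False)[2][2]
        print(n,len(P),"disc",c.round(4),ra.round(4),"z",np.median(P[:,2]).round(4),"exp",zt.round(4),"normal",(w*np.sign(w[2])).round(3))
pickle.dump(d,open(f"f{tag}.pkl","wb"))
E
python3 meas.py 16
```

```text
t 26.75 q [-0.495  0.376  0.537  2.088 -0.28   0.764 -0.081] tcp [ 0.4996 -0.0328  0.2963] grasp [ 0.4968 -0.0322  0.1414] x [ 0.955 -0.296 -0.018] z [-0.018  0.004 -1.   ] F [-0.5 -0.2 -3.2] w 0.0238
side 935 disc [ 0.4941 -0.0288] 0.0619 z 0.1167 exp 0.1175 normal [ 0.019 -0.001  1.   ]
top 205 disc [ 0.4981 -0.0031] 0.0361 z 0.1174 exp 0.1175 normal [0.024 0.014 1.   ]
```

View pics/side16.png

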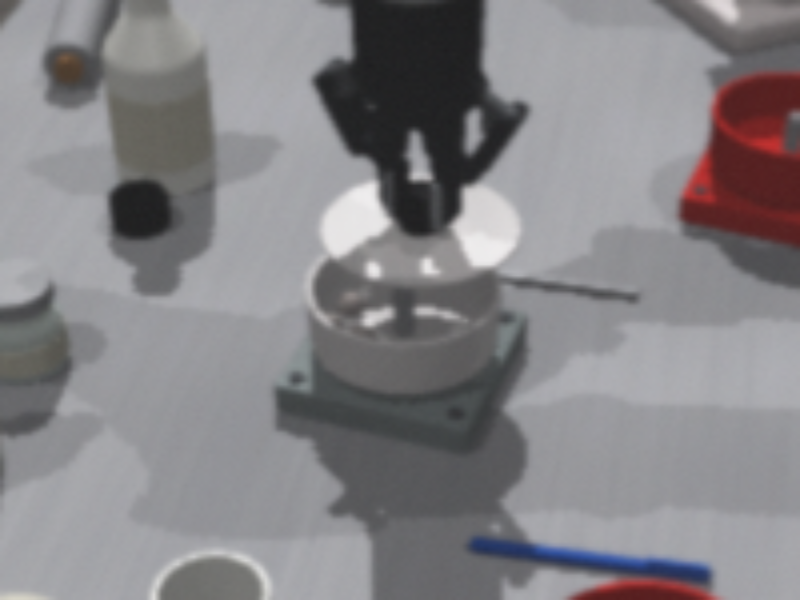

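View pics/top16.png

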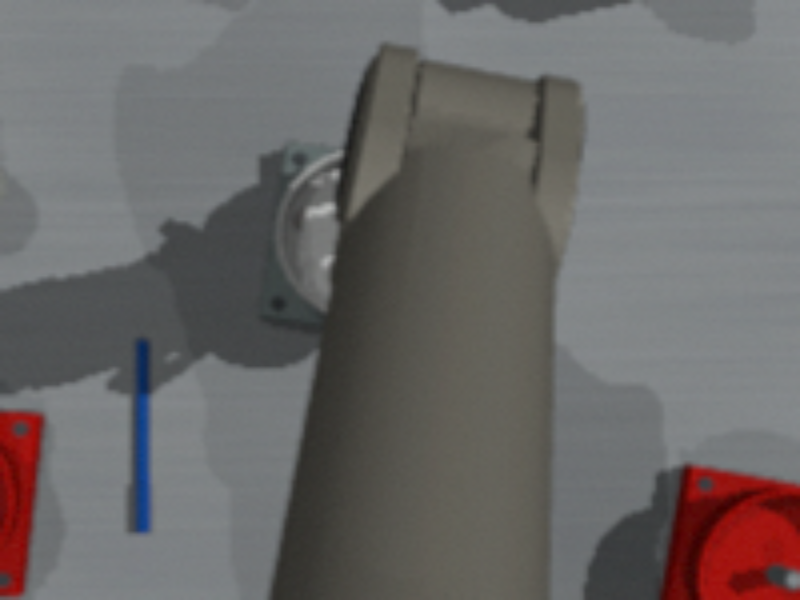

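Run:
```python
from h import *
from bench import r
o=r.get_obs()
plan(o,[.5043,-.017,.126],frame((0,0,-1),(.955,-.296,0)),6,True)
```

```text
step mm 4 deg 0.21
dp [[0.001, -0.025, 0.021], [0.0, -0.025, 0.022], [-0.002, -0.025, 0.021], [0.001, -0.024, 0.022], [-0.002, -0.025, 0.021], [-0.0, -0.023, 0.022]]
tw [[0.0, 0.001, -0.0], [0.0, 0.001, -0.0], [0.0, 0.002, -0.0], [0.0, 0.001, -0.0], [0.0, 0.002, -0.0], [0.001, 0.001, -0.001]]
end tcp [ 0.5045 -0.017   0.281 ] grasp [ 0.5043 -0.0169  0.126 ] maxabs 0.025
```

>>> apply_moves --dp '[[0,-0.025,0.021],[0,-0.025,0.022],[0,-0.025,0.021],[0,-0.024,0.022],[0,-0.024,0.02],[0,-0.015,0.01],[0,0,0]]' --twist '[[0,0.001,0],[0,0.001,0],[0,0.002,0],[0,0.001,0],[0,0.002,0],[0,0.001,0],[0,0,0]]' --jaw '[255,255,255,255,255,255,255]'

```text
clock: 27.55
tcp_pos: [0.5049, -0.0195, 0.2812]
orientation: [3.102, -0.48, 0.001]
contact_force: [-0.4, -0.6, -3.6]
grip_width: 0.0238
```

```bash
python3 meas.py 17
python3 - <<'E'
from h import *
from bench import r
o=r.get_obs()
plan(o,[.5043,-.017,.121],frame((0,0,-1),(.955,-.296,0)),4,True)
E
```

```text
t 27.55 q [-0.509  0.405  0.524  2.094 -0.3    0.715 -0.099] tcp [ 0.5049 -0.0195  0.2812] grasp [ 0.5049 -0.02    0.1262] x [ 0.953 -0.302  0.001] z [ 0.    -0.003 -1.   ] F [-0.4 -0.6 -3.6] w 0.0238
side 956 disc [ 0.5031 -0.0179] 0.0619 z 0.1014 exp 0.1023 normal [0.    0.007 1.   ]
top 97 disc [0.5099 0.0175] 0.0276 z 0.1015 exp 0.1023 normal [0.007 0.036 0.999]
step mm 2 deg 0.12
dp [[-0.003, -0.006, 0.011], [-0.004, -0.006, 0.011], [-0.003, -0.004, 0.012], [-0.001, -0.006, 0.011]]
tw [[0.0, -0.0, -0.001], [0.0, -0.0, -0.001], [0.001, -0.0, -0.001], [0.0, -0.001, -0.0]]
end tcp [ 0.5044 -0.0169  0.276 ] grasp [ 0.5043 -0.017   0.121 ] maxabs 0.012
```

View pics/side17.png

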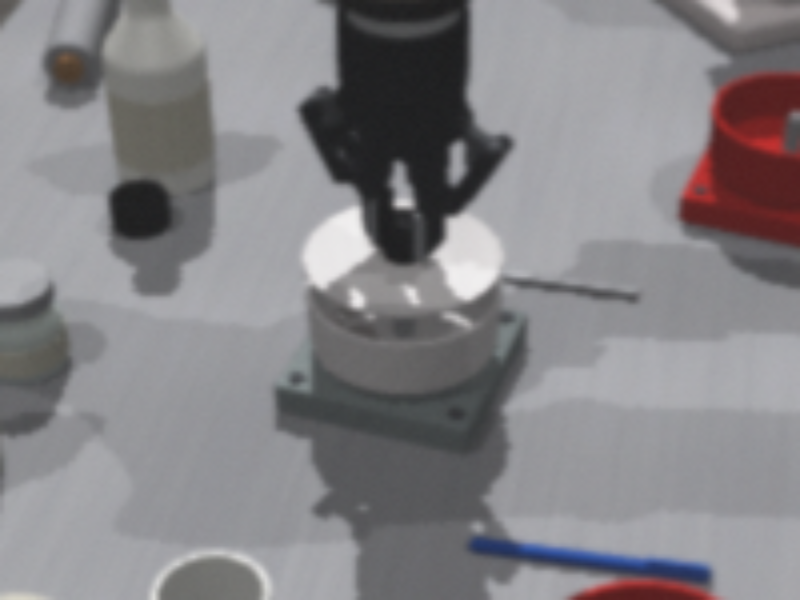

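>>> apply_moves --dp '[[-0.004,-0.012,0.012],[-0.004,-0.01,0.012],[-0.002,-0.006,0.012],[0,-0.002,0.012],[0,0,0]]' --twist '[[0,0,-0.001],[0,0,-0.001],[0,0,0],[0,0,0],[0,0,0]]' --jaw '[255,255,255,255,255]'

```text
clock: 28.15
tcp_pos: [0.5048, -0.016, 0.2754]
orientation: [3.103, -0.474, 0.002]
contact_force: [0.7, 0.7, -2.5]
grip_width: 0.0237
```

```bash
python3 meas.py 18
```

```text
t 28.15 q [-0.509  0.414  0.516  2.098 -0.307  0.702 -0.096] tcp [ 0.5048 -0.016   0.2754] grasp [ 0.505  -0.0164  0.1204] x [ 0.954 -0.299  0.002] z [ 0.001 -0.003 -1.   ] F [ 0.7  0.7 -2.5] w 0.0237
side 965 disc [ 0.5031 -0.0142] 0.062 z 0.0956 exp 0.0965 normal [-0.003  0.004  1.   ]
top 82 disc [0.508  0.0193] 0.0287 z 0.0959 exp 0.0965 normal [0.023 0.039 0.999]
```

View pics/side18.png

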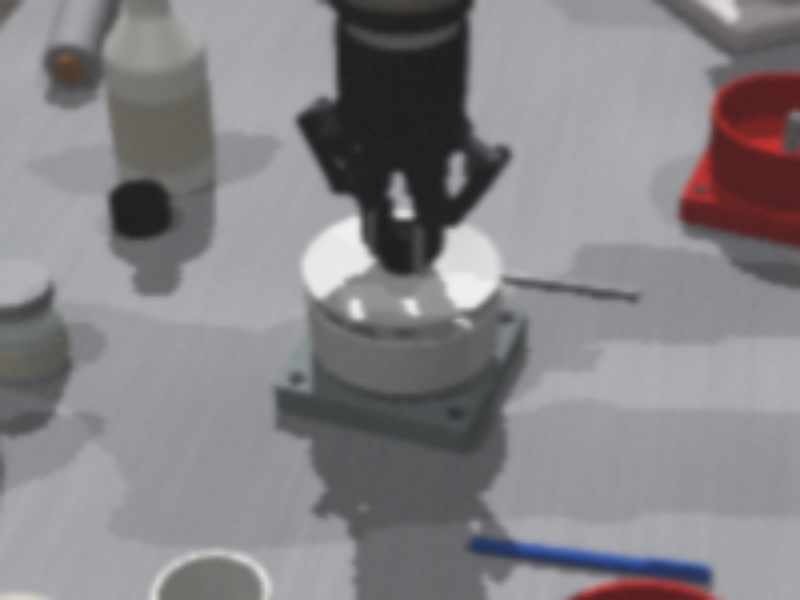

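>>> apply_moves --dp '[[-0.01,0.003,0],[-0.002,0,0.012],[0,0,0.014],[0,0,0.014],[0,0,0]]' --twist '[[0,0,0],[0,0,0],[0,0,0],[0,0,0],[0,0,0]]' --jaw '[255,255,255,255,255]'

```text
clock: 28.75
tcp_pos: [0.5033, -0.0161, 0.2705]
orientation: [3.103, -0.475, 0.003]
contact_force: [-0.1, -0.1, -2.5]
grip_width: 0.0238
```

```bash
python3 meas.py 19
```

```text
t 28.75 q [-0.505  0.42   0.511  2.104 -0.313  0.689 -0.091] tcp [ 0.5033 -0.0161  0.2705] grasp [ 0.5035 -0.0166  0.1155] x [ 0.954 -0.299  0.002] z [ 0.001 -0.003 -1.   ] F [-0.1 -0.1 -2.5] w 0.0238
side 956 disc [ 0.5017 -0.0141] 0.0618 z 0.0907 exp 0.0916 normal [-0.     0.005  1.   ]
top 78 disc [0.5075 0.0191] 0.0287 z 0.0915 exp 0.0916 normal [0.019 0.189 0.982]
```

The hub is already slightly below the pin tip with no contact force, so the alignment is good. I'll continue down.

>>> apply_moves --dp '[[0,0,0.014],[0,0,0.016],[0,0,0.016],[0,0,0.014],[0,0,0]]' --twist '[[0,0,0],[0,0,0],[0,0,0],[0,0,0],[0,0,0]]' --jaw '[255,255,255,255,255]'

```text
clock: 29.35
tcp_pos: [0.5035, -0.0161, 0.2629]
orientation: [3.103, -0.475, 0.003]
contact_force: [0.2, 0.4, -2.2]
grip_width: 0.0237
```

```bash
python3 meas.py 20
```

```text
t 29.35 q [-0.497  0.433  0.502  2.108 -0.324  0.673 -0.082] tcp [ 0.5035 -0.0161  0.2629] grasp [ 0.5037 -0.0166  0.1079] x [ 0.954 -0.299  0.003] z [ 0.002 -0.003 -1.   ] F [ 0.2  0.4 -2.2] w 0.0237
side 972 disc [ 0.5016 -0.0138] 0.062 z 0.0831 exp 0.084 normal [-0.002  0.009  1.   ]
top 74 disc [0.5091 0.0276] 0.0213 z 0.0833 exp 0.084 normal [-0.006  0.063  0.998]
```

View pics/side20.png

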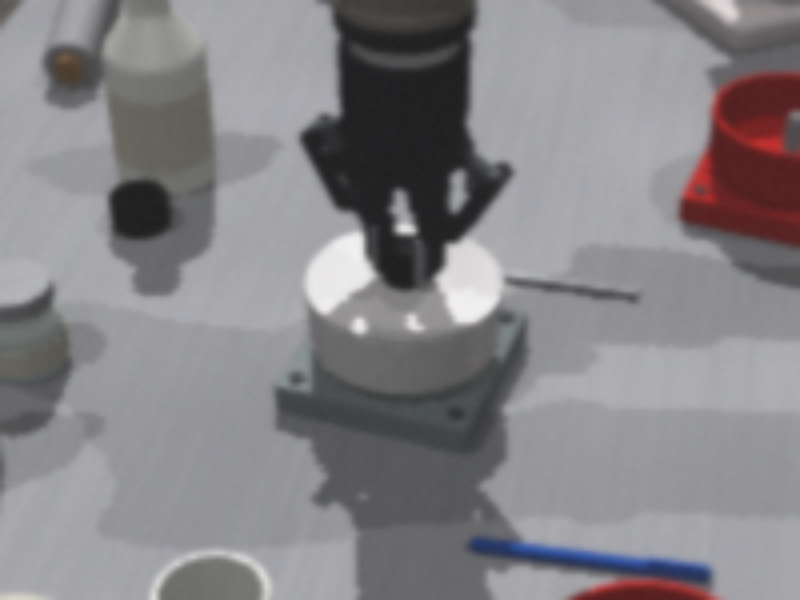

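The lid is seated, with the disc top at 83 mm. Next I'll press it down.

>>> apply_moves --dp '[[0,0,0.016],[0,0,0.018],[0,0,0.02],[0,0,0.02]]' --twist '[[0,0,0],[0,0,0],[0,0,0],[0,0,0]]' --jaw '[255,255,255,255]' --grip_force 100

```text
clock: 29.85
tcp_pos: [0.5039, -0.0165, 0.2553]
orientation: [3.104, -0.476, 0.004]
contact_force: [-3.0, 0.8, 9.4]
grip_width: 0.0232
```

```bash
python3 meas.py 21
```

```text
t 29.85 q [-0.487  0.446  0.492  2.111 -0.337  0.657 -0.07 ] tcp [ 0.5039 -0.0165  0.2553] grasp [ 0.5042 -0.0167  0.1003] x [ 0.954 -0.299  0.003] z [ 0.002 -0.002 -1.   ] F [-3.   0.8  9.4] w 0.0232
side 972 disc [ 0.5022 -0.0137] 0.0622 z 0.0756 exp 0.0764 normal [-0.001  0.006  1.   ]
top 74 disc [0.5087 0.0292] 0.0201 z 0.0756 exp 0.0764 normal [0.001 0.01  1.   ]
```

>>> apply_moves --dp '[[-0.003,0,0.02],[-0.003,0,0.025],[0,0,0.03]]' --twist '[[0,0,0],[0,0,0],[0,0,0]]' --jaw '[255,255,255]'

```text
clock: 30.25
tcp_pos: [0.5041, -0.0176, 0.2535]
orientation: [-3.099, 0.477, -0.001]
contact_force: [-21.7, 1.3, 64.6]
grip_width: 0.0231
```

```bash
python3 meas.py 22
```

```text
t 30.25 q [-0.477  0.449  0.485  2.111 -0.347  0.656 -0.06 ] tcp [ 0.5041 -0.0176  0.2535] grasp [ 0.5044 -0.0168  0.0985] x [ 0.954 -0.301 -0.   ] z [ 0.002  0.005 -1.   ] F [-21.7   1.3  64.6] w 0.0231
side 983 disc [ 0.5023 -0.014 ] 0.0621 z 0.074 exp 0.0746 normal [-0.001  0.009  1.   ]
top 105 disc [0.5103 0.0176] 0.0307 z 0.0742 exp 0.0746 normal [0.018 0.167 0.986]
```

View pics/side22.png

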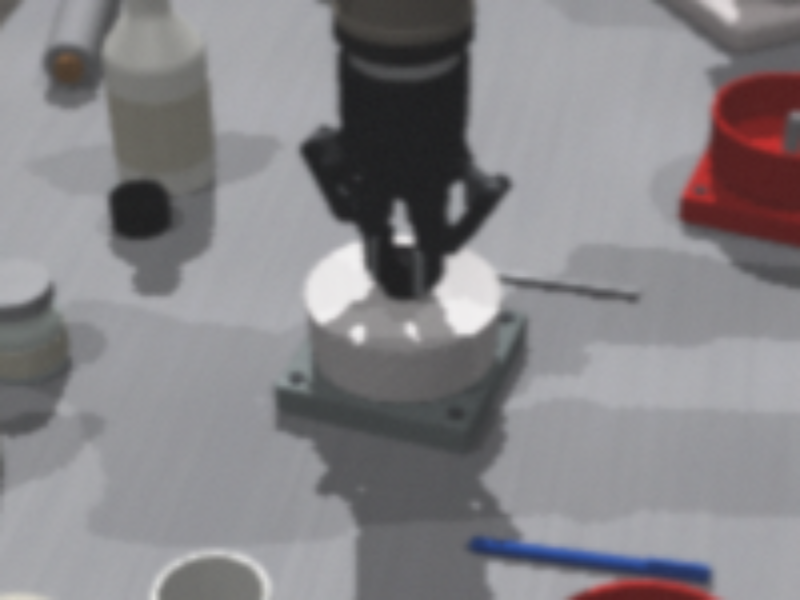

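The pan has bottomed, but 65 N is more than needed. I'll ease off to a moderate push.

>>> apply_moves --dp '[[0,0,0.008],[0,0,0.008],[-0.002,0,0.008]]' --twist '[[0,0,0],[0,0,0],[0,0,0]]' --jaw '[255,255,255]'

```text
clock: 30.65
tcp_pos: [0.5037, -0.0182, 0.2544]
orientation: [-3.095, 0.477, -0.003]
contact_force: [-2.8, -0.8, 10.0]
grip_width: 0.0232
```

```bash
python3 meas.py 23
```

```text
t 30.65 q [-0.472  0.446  0.482  2.112 -0.35   0.656 -0.056] tcp [ 0.5037 -0.0182  0.2544] grasp [ 0.5043 -0.0168  0.0995] x [ 0.954 -0.301  0.001] z [ 0.004  0.009 -1.   ] F [-2.8 -0.8 10. ] w 0.0232
side 978 disc [ 0.5023 -0.0138] 0.0619 z 0.0747 exp 0.0756 normal [-0.003  0.009  1.   ]
top 126 disc [0.5079 0.002 ] 0.0438 z 0.0751 exp 0.0756 normal [ 0.007 -0.017  1.   ]
```

>>> apply_moves --dp '[[0,0,0.014],[0,0,0.014]]' --twist '[[-0.003,0,0],[-0.002,0,0]]' --jaw '[255,255]'

```text
clock: 30.95
tcp_pos: [0.5043, -0.0174, 0.2537]
orientation: [-3.101, 0.478, 0.0]
contact_force: [-11.0, 1.6, 31.6]
grip_width: 0.0234
```

```bash
python3 meas.py 24;python3 -c "
from h import *
from bench import r
show(r.get_obs())"
```

```text
t 30.95 q [-0.478  0.449  0.486  2.11  -0.345  0.657 -0.063] tcp [ 0.5043 -0.0174  0.2537] grasp [ 0.5044 -0.0168  0.0987] x [ 0.954 -0.301 -0.001] z [ 0.     0.004 -1.   ] F [-11.    1.6  31.6] w 0.0234
side 981 disc [ 0.5022 -0.0137] 0.0618 z 0.0741 exp 0.0748 normal [-0.003  0.007  1.   ]
top 93 disc [0.5085 0.0076] 0.0382 z 0.0747 exp 0.0748 normal [0.003 0.049 0.999]
t 31.05 q [-0.478  0.449  0.486  2.11  -0.345  0.657 -0.063] tcp [ 0.5043 -0.0174  0.2538] grasp [ 0.5044 -0.0168  0.0988] x [ 0.954 -0.301 -0.001] z [ 0.001  0.004 -1.   ] F [-8.9  2.8 24.7] w 0.023
```

Run:
```python
from h import *
from bench import r
for k in range(4):
    f=r.grab_frame("top");g=r.grab_frame("side");o=r.get_obs();print(o["clock"],o["contact_force"].round(1),o["tcp_pos"].round(4))
cv2.imwrite("pics/tF.png",f["color"][:,:,::-1]);cv2.imwrite("pics/sF.png",g["color"][:,:,::-1])
```

```text
31.15 [-8.1  2.4 25.2] [ 0.5042 -0.0174  0.2538]
31.25 [-8.4  1.5 25.5] [ 0.5042 -0.0174  0.2538]
31.35 [-7.6  2.2 25. ] [ 0.5042 -0.0174  0.2538]
31.45 [-8.8  4.  25.5] [ 0.5042 -0.0174  0.2538]
```

View pics/tF.png

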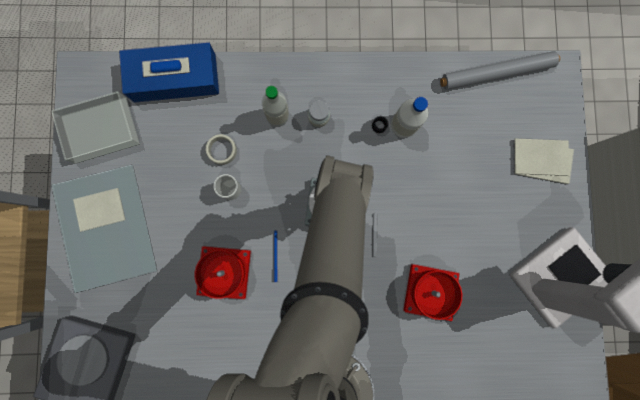

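View pics/sF.png

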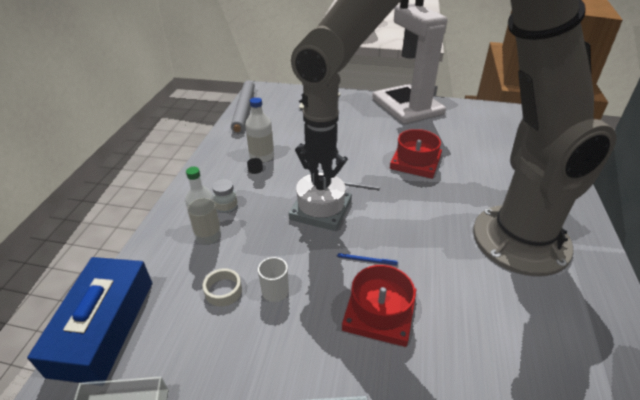

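The push holds steady at about 25 N and the lid is flush and pressed down. The cup stands at (226,187) in the top view, the bystanders have not moved, and no pebbles are on the bench. I'll hand it in.

```bash
python3 -c "
from bench import r
print(r.hand_in())"
```

```text
the job is handed in; nothing more can be done
None
```

The job is done and handed in at about 31.5 s on the robot clock, with the gripper still holding the knob and the pan pressed down.

**What I did:** I gripped the cup from the side and tipped it over the grey press. All four pebbles were seen in the pan and none on the bench. I stood the empty cup upright about 4 mm from where it started and let go. I then took the lid by its knob, lowered the hub over the pin until the disc was flush on the rim, and pressed it down.

**Last checks:**
- **Pan pressed down:** the disc top is at about 74–75 mm, against about 83 mm when seated, so the pan is on its stop. The push holds steady at about 25 N, with about 8 N sideways.
- **Lid:** it is level to within about 0.5° and centred on the pan.
- **Rest of the bench:** the cup stands upright, and the other things look where they were.

**What did not match or went over:**
- While bottoming the pan, the wrist force briefly reached about 65 N. I eased it back, during which the pan rose about 0.9 mm, and then pressed it down again. The push went through the fingers on the knob, not through the gripper's body.
- The gripper read 23 mm across the 26 mm knob, but the grip held throughout.
- The two cameras disagreed by 2–3 mm. I lined up the lid using differences within the side view alone.

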